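Change over the mitre jig for the next cut

TASK

The mitre jig on the bench still holds the rail that has just been sawn: throw its toggle clamp fully open, lay the rail flat in the empty steel tray, and clear the sawn-off ends lying on and beside the jig (two or three of them) into the other tray, where an old one lies already. Set the jig for the next cut: by its knob, turn the table until the white line on its tongue points at the brass index flag, and lay the fresh length of pine from the left of the bench flat on the table, snug against both the fence and the end stop. Finish with the clamp thrown over centre onto the fresh length, so that it stays locked by itself, and disturb nothing else on the bench.

Things in the scene. Friction and masses are not known exactly. Their poses are not given: they have to be found in the camera images.
- jig: fixed plywood base of the mitre jig, 290 x 262 mm, 18 mm thick, with a round aluminium degree plate (140 mm radius, top at z = 20 mm). Origin: on the bench under the table's pivot; y to its left. Two slotted saw guide posts, tops at z = 78 mm, stand at x = -113 and +113 mm, on the base, before and behind the pivot.
- table_pivot (a point): pivot of the brown wooden table (16 mm thick, this point on its top, z = 38 mm). Axes turn with the table: y along its wing to the left (84 mm wide, to y = 230 mm), x to the back; the tongue points to -y; round the pivot it is a disc of 80 mm radius. It turns stiffly (0.6 N m, some 6 N at the knob), stays where it is left, and can go at least 10 degrees beyond the flag.
- table_knob (a point): round dark wooden knob on the tongue, 29 mm in diameter at its widest, top 37 mm above the table; this point lies on its axis 22 mm above the table's top, 98 mm from the pivot (y = -98 mm of the pivot's frame). Lead it round the pivot to turn the table.
- table_mark (a point): outer end of the white reference line inlaid in the tongue, 123 mm from the pivot, on the table's top
- flag_tip (a point): point of the brass index flag, screwed fast to the rim of the degree plate, 123 mm from the pivot; the flag reaches outward from here, its top at z = 38 mm. The line points at it when table_mark stands over flag_tip, seen from above. At the start the flag lies 14 to 50 degrees counter-clockwise of the line, seen from above.
- nest (a point): on the table's top, where the centre of the fresh length's underside lies when it is home: length along this frame's y, back side against the fence, left end against the end stop. Axes as table_pivot's; it lies at y = +28 mm from the pivot. The finished rail lies against the same fence and stop at the start, from about the pivot to the stop.
- clamp_handle (a joint): angle of the toggle clamp's handle (rad): 0 = thrown fully shut, past dead centre, on its stop; dead centre at 0.09, below which it locks itself; 1.35 = fully open, on its stop, where it stays. It swings in the plane x = 0 of table_pivot and takes up to 0.5 N m (7 N at the grip). A link swings the hold-down arm, 72 degrees up when fully open.
- clamp_grip (a point): on the handle's round black grip (17 mm thick), 76 mm from its hinge and 22 mm from its end. The handle rises from the hinge, leaning 15 degrees off the vertical toward the stock (-y of table_pivot) when shut, 62 degrees away from it (+y) when fully open. Pinch it across its sides (along x of table_pivot) and lead it round the hinge.
- clamp_hinge (a point): hinge axis of the clamp's handle (parallel to x of table_pivot), 196 mm from the pivot along the wing, 37 mm above the table's top
- clamp_foot: sprung rubber foot at the end of the clamp's arm, 22 mm in diameter, 75 mm from the pivot along the wing when down; it meets 30 mm stock at about 0.3 rad of the handle and presses with about 12 N when shut. Origin: centre of its underside.
- rail: the finished rail in the jig: pine, 45 mm wide and 30 mm thick, 98 mm long, its right end mitred at about 17 degrees. Origin: centre of its underside, y along its length toward the square end.
- blank: the fresh length: pine, 45 mm wide and 30 mm thick, 130 mm long, both ends square, lying flat on the bench left of the jig. Origin: centre of its underside, y along its length (either way round will do).
- off_1: sawn-off end of pine, 45 mm wide and 30 mm thick, 60 mm long, one end mitred; lies on the table beside the rail's mitred end. Origin: centre of its underside, y along its length, z up when it lies flat. May be absent.
- off_2: sawn-off end of pine, 45 mm wide and 30 mm thick, 74 mm long, one end mitred; lies on the bench right of the jig, toward the back. Origin: centre of its underside, y along its length, z up when it lies flat. May be absent.
- off_3: sawn-off end of pine, 45 mm wide and 30 mm thick, 66 mm long, one end mitred; lies on the bench right of the jig, toward the front. Origin: centre of its underside, y along its length, z up when it lies flat. May be absent.
- tray_parts: dark pressed steel tray for finished rails, fixed, empty, 126 x 166 mm, rim 28 mm high, flat inside 108 x 148 mm, floor 2 mm above the bench. Origin: centre of its underside, y along its longer side. The two trays stand one behind the other, right of the jig, and may be swapped.
- tray_waste: the same tray for sawn-off ends; one old sawn-off end, 30 mm thick, 62 mm long, lies (fast) across its +y end, centred at x = 3, y = 47 mm, its top 33 mm above the bench. New ones may lie on one another.
- try_square: bystander: try square on the bench behind the trays; origin: centre of its underside
- sanding_block: bystander: sanding block on the brown board at the left of the bench, 64 x 112 x 36 mm; origin: centre of its underside
- fence_face (a point): middle of the fence's face, at the table's top: dark wood, 47 mm long (23 mm either way along y of the table), 20 mm high; the face looks to -x of the table, 22.5 mm behind nest
- stop_face (a point): middle of the end stop's face, at the table's top: dark wood, 20 mm high; it looks to -y of the table, 65 mm to the left of nest

How it is judged:
By the outcome, as a careful person would: the job done as asked, in the order asked, and still so for the second after the job is handed in, with the robot touching nothing.
Of off_1, off_2, off_3 only 2 to 3 are there at a start; the rules pass over those that are not, and their reading is None.
At some moment in a run one of blank, off_2, off_3 may be knocked a few centimetres aside while the robot is not near it.
Once in a run the grip may slacken for a moment while it holds something.
It also fails if it takes over 210 s, if anything falls off the work surface, if the arm or the gripper's body presses on something with over 40 N, if the wrist force passes 120 N, or if a joint passes its speed limit or range.

ROBOT

A 7-joint arm with a two-finger parallel gripper is mounted at the origin on a cart in front of the work surface, level with it; the furniture and walls round the work are solid. World frame = base frame: x ahead of the robot, y to its left, z up, the work surface at z = 0. Lengths are in mm, angles in rad, forces in N, time in s.
With the tool pointing down it reaches from about 425 to 875 mm from the base axis. Payload 4.7 kg.
Tool frame: the origin (TCP) lies midway between the tips of the shut fingers; the grasp point (between the pads) lies 19 mm behind it; z points along the fingers, y is the line along which they close (so a half turn about z gives the same grasp; the last joint's range is limited). The gripper opens to 85 mm and grips with 20 to 120 N. Pads are 22 mm wide; open, the fingers measure 114 mm over their backs; the gripper's body (76 mm by 85 mm) begins 54 mm behind the grasp point. The pads swing forward as they close: fully open they stand 13 mm farther back than shut.
Start: joints at [1.189, 0.321, -0.07, 1.45, 0.023, 1.371, -0.057], TCP at [250.588, -599.775, 231.349] pointing down, gripper open.
Joint ranges: [-2.86, 2.86], [-0.3, 2.09], [-1.38, 1.24], [0.06, 2.45], [-1.56, 4.7], [0.09, 2.05], [-2.69, 2.69]. Speed limits (rad/s): [2.57, 2.57, 3.14, 3.14, 3.14, 3.14, 3.14].

INTERFACE

Orientations are given as [roll, pitch, yaw] about the fixed x, y, z axes, in that order (R = Rz(yaw) Ry(pitch) Rx(roll)).
In Python, from cell import arm, read_camera, camera_info gives the robot as it stands.
- The arm moves only by the tool arm_command, never from a script. Its argument "commands" is a list of rows, each an object with "hand": the opening in per cent of the stroke, from 0 (shut) to 100 (fully open); "linear": the shift along the tool's x, y, z in m, a list of three; "roll": the turn about the tool's z in degrees. A call has exactly 10 rows; each row is the pose to reach, as a shift and turn from the pose commanded when the call began, along the tool's axes at that moment; what a row does not reach only later rows make up. A row lasts 1/12 s, in which the tool goes at most 41.7 mm and 7.16 degrees, less where a joint would pass 70% of its speed; a pose out of reach is approached as far as the arm can. A call with a gripper value outside its range is refused whole. The fingers move at their own pace and stop on an object; "grip_force" is the grip in N (left out, the last holds). Time passes only in rows, so rows that repeat a pose let the fingers close, or fill a call up. It gives the time, the measured TCP pose, the force, the opening and the grip force at its end, in the units of the state.
- arm.get_obs(): the state, without advancing time (a new reading comes with each control period).
- read_camera(name): name is "side" or "top" or "wrist"; returns (picture, depth): 480x640x3 uint8, red, green, blue; 480x640 float32, mm along the optical axis (not along the pixel's ray), 0 where there is no reading.
- camera_info(name): a dict with "vfov" (degrees; the focal length in pixels is half the picture's height over the tangent of half this angle, whatever the lens; pixels are square), "cx", "cy" (the principal point, pixels), "k1" (the pictures are not rectified: a ray, as slopes to the right and down, at radius r is drawn at 1 + k1 r^2 times it, then the intrinsics apply), "origin" and "rotation" of the camera in the world. Camera axes: x right, y up, looking along -z (the intrinsics and any distortion apply to the point x, -y, -z); pixel columns grow to the right and rows downward; lengths in mm; the calibration is good to about 2 mm. A picture is of the moment at which its call begins: read the wrist's pose just before it. camera_info takes no time and is no camera call; for the wrist camera it gives the pose at the moment of the call.
- arm.job_done(): hands the job in; it is judged then, once.
The state is a dict: "clock": time; "q": joint angles; "qd": joint speeds; "tau": joint torques, N m; "eef_pos": TCP position; "orientation": TCP orientation; "force": force on the tool from outside, world axes, zero at the start; "torque": the same for the moment, N m; "finger_gap": opening from 0.0 (shut) to 1.0 (fully open); "gripper_force": force on a finger pad.
Only numpy, scipy, OpenCV 4.12 (cv2) and the standard library are available. Lean on these libraries where they do the work, as an engineer would, in place of code of your own. Each camera call takes 0.05 s, during which the arm holds its last target. There are 200 camera calls.

## Working session

There is one attempt and no reset: what is moved stays moved. The work goes in short steps, Python scripts to look and compute and a tool call to move; the robot and the scene stay as the last step left them, time stands still between calls to the robot, and variables do not carry over. Pictures are saved under pics/ and viewed, at most 14 in all, crops included, and the job is handed in when it is done.

Besides the shell and the picture viewer there is one more tool, called after "Call:" as name([rows], argument=value, ...), one row to a line, values as JSON. arm_command: Moves the arm, as the interface text tells. Its arguments: {"type":"object","properties":{"commands":{"type":"array","items":{"type":"object","properties":{"hand":{"type":"number"},"linear":{"type":"array","items":{"type":"number"}},"roll":{"type":"number"}}}},"grip_force":{"type":"number"}},"required":["commands"]}

```bash
ls; mkdir -p pics
cat > h.py <<'E'
import numpy as np, cv2, json
from cell import arm, read_camera, camera_info
def info(n):
    i=camera_info(n); return i
def ray(i,u,v):
    f=240/np.tan(np.radians(i['vfov'])/2)
    xd,yd=(np.asarray(u,float)-i['cx'])/f,(np.asarray(v,float)-i['cy'])/f
    x,y=xd,yd
    for _ in range(15):
        s=1+i['k1']*(x*x+y*y); x,y=xd/s,yd/s
    d=np.stack([x,-y,-np.ones_like(x)],-1)
    return d@np.array(i['rotation']).T
def plane(i,u,v,z):
    d=ray(i,u,v);o=np.array(i['origin'],float)
    return o+d*((z-o[2])/d[...,2])[...,None]
def proj(i,p):
    f=240/np.tan(np.radians(i['vfov'])/2)
    c=(np.atleast_2d(p)-np.array(i['origin']))@np.array(i['rotation'])
    x,y=c[:,0]/-c[:,2],-c[:,1]/-c[:,2]
    s=1+i['k1']*(x*x+y*y)
    return np.stack([i['cx']+f*x*s,i['cy']+f*y*s],-1)
def cloud(i,depth):
    v,u=np.mgrid[0:480,0:640]
    return np.array(i['origin'])+ray(i,u,v)*depth[...,None]
def snap(n,name=None):
    i=info(n);p,d=read_camera(n)
    if name: cv2.imwrite('pics/'+name+'.png',p[...,::-1]); np.savez('pics/'+name+'.npz',p=p,d=d,i=json.dumps({k:np.asarray(v).tolist() for k,v in i.items()}))
    return i,p,d
def load(name):
    z=np.load('pics/'+name+'.npz'); return json.loads(str(z['i'])),z['p'],z['d']
E
python3 - <<'E'
from h import *
print({k:np.round(v,3).tolist() for k,v in arm.get_obs().items()})
for n in ['top','side','wrist']:
    i,p,d=snap(n,n+'0'); print(n,{k:np.round(v,3).tolist() for k,v in i.items()}, (d>0).mean())
E
```

```text
pics
{'clock': 0.0, 'q': [1.189, 0.322, -0.07, 1.452, 0.023, 1.371, -0.057], 'qd': [0.001, 0.001, 0.001, 0.001, -0.002, -0.001, -0.001], 'tau': [0.001, -49.358, -0.382, -31.433, 0.013, 0.011, 0.0], 'eef_pos': [250.361, -599.272, 230.226], 'orientation': [-3.14, 0.0, 0.396], 'force': [0.663, 0.897, -0.248], 'torque': [-0.007, 0.02, -0.029], 'gripper_force': 0.0, 'finger_gap': 1.001}
top {'vfov': 45.672, 'cx': 314.211, 'cy': 233.386, 'k1': 0.044, 'origin': [206.804, 91.492, 1592.132], 'rotation': [0.231, -0.002, -1.64]} 0.996162109375
side {'vfov': 42.428, 'cx': 316.705, 'cy': 241.052, 'k1': 0.046, 'origin': [-943.347, 295.925, 811.932], 'rotation': [1.135, -0.004, -1.721]} 0.995947265625
wrist {'vfov': 64.419, 'cx': 324.681, 'cy': 234.783, 'k1': -0.075, 'origin': [311.347, -574.667, 372.207], 'rotation': [-0.263, 0.003, -1.175]} 0.9958626302083333
```

```bash
python3 - <<'E'
s=open('h.py').read()
s=s.replace("i=camera_info(n); return i","i=dict(camera_info(n)); i['rotation']=R.from_euler('xyz',i['rotation']).as_matrix(); return i").replace("import numpy","from scipy.spatial.transform import Rotation as R\nimport numpy",1)
open('h.py','w').write(s)
E
python3 - <<'E'
from h import *
for n in ['top','side']:
    i,p,d=snap(n,n+'1'); c=cloud(i,d); print(n,[np.round(c[v,u]).tolist() for v,u in [(240,320),(100,320),(240,100),(400,500)]])
E
```

```text
top [[550.0, 49.0, 44.0], [704.0, 44.0, 585.0], [599.0, 665.0, 17.0], [38.0, -624.0, -726.0]]
side [[628.0, 46.0, 75.0], [769.0, 26.0, 439.0], [719.0, 659.0, 73.0], [273.0, -379.0, -252.0]]
```

View pics/top0.png

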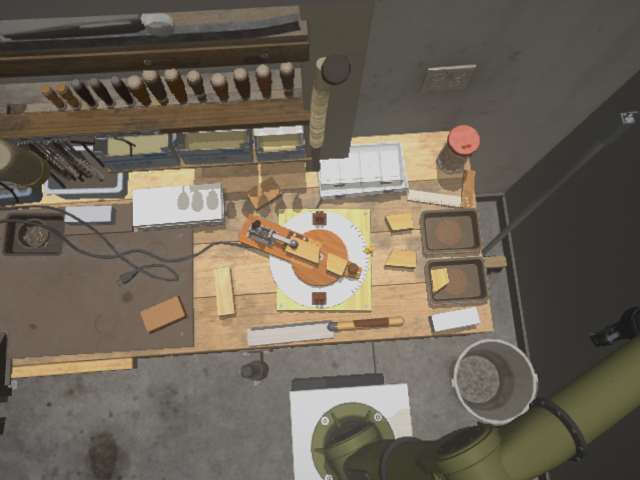

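View pics/side0.png

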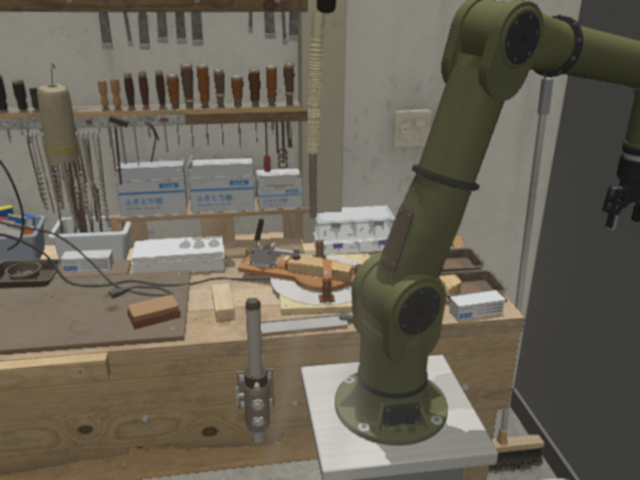

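Run:
```python
from h import *
i,p,d=snap('top','top2')
c=p[190:325,190:390,::-1]
cv2.imwrite('pics/c1.png',cv2.resize(c,None,fx=4,fy=4,interpolation=cv2.INTER_CUBIC))
ps={'knob':(353,270,75),'pivot':(320,258,38),'flagtip':(366,249,38),'rail':(303,249,68),'off1':(336,265,68),'off2':(400,222,30),'off3':(402,259,30),'trayback':(451,232,28),'trayfront':(456,281,28),'blank':(224,292,30),'post1':(319,217,78),'post2':(319,298,78)}
C=cloud(i,d)
for k,(u,v,z) in ps.items():print(k,np.round(plane(i,u,v,z)).tolist(),'depth',np.round(C[v,u]).tolist())
```

```text
knob [454.0, -33.0, 75.0] depth [455.0, -34.0, 69.0]
pivot [500.0, 52.0, 38.0] depth [499.0, 52.0, 44.0]
flagtip [517.0, -77.0, 38.0] depth [520.0, -79.0, 22.0]
rail [523.0, 97.0, 68.0] depth [523.0, 97.0, 67.0]
off1 [472.0, 11.0, 68.0] depth [471.0, 11.0, 75.0]
off2 [589.0, -181.0, 30.0] depth [588.0, -180.0, 34.0]
off3 [483.0, -176.0, 30.0] depth [483.0, -175.0, 30.0]
trayback [551.0, -321.0, 28.0] depth [556.0, -327.0, 5.0]
trayfront [412.0, -318.0, 28.0] depth [416.0, -326.0, -4.0]
blank [425.0, 322.0, 30.0] depth [425.0, 321.0, 34.0]
post1 [607.0, 48.0, 78.0] depth [620.0, 46.0, 29.0]
post2 [385.0, 64.0, 78.0] depth [392.0, 63.0, 21.0]
```

View pics/c1.png

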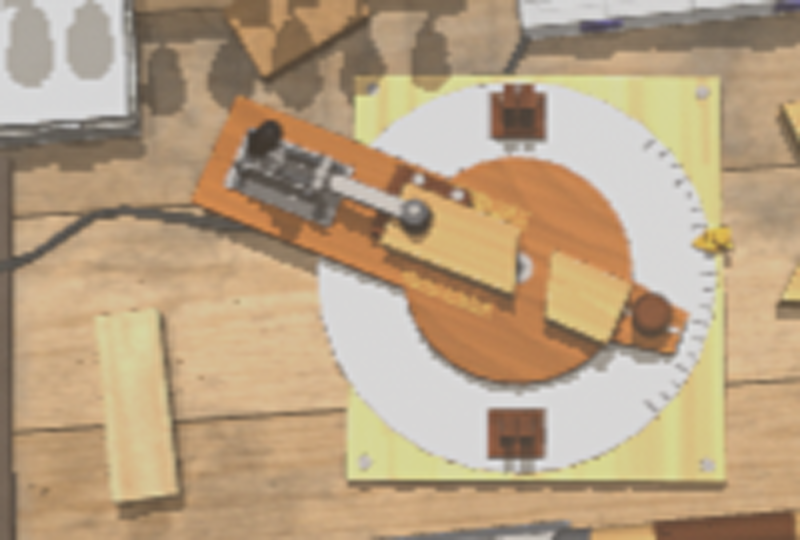

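```bash
cat >> h.py <<'E'
def go(*wps):
    """wps (x,y,z,yawdeg): prints shift/roll from present pose for each"""
    o=arm.get_obs(); p=np.array(o['eef_pos']); y0=o['orientation'][2]
    c,s=np.cos(y0),np.sin(y0); A=np.array([[c,s,0],[s,-c,0],[0,0,-1]])
    for w in wps:
        d=A@(np.array(w[:3])-p)/1000; r=-((w[3]-np.degrees(y0)+180)%360-180)
        print(w,'lin',np.round(d,4).tolist(),'roll',round(r,2))
E
python3 -c "
from h import *
go((430,-350,300,55),(490,0,300,90))"
```

```text
(430, -350, 300, 55) lin [0.2619, -0.1611, -0.069] roll -32.32
(490, 0, 300, 90) lin [0.4522, -0.4609, -0.069] roll -67.32
```

Call:
arm_command([
  {"hand": 100,"linear": [0.032,-0.02,-0.012],"roll": -5},
  {"hand": 100,"linear": [0.064,-0.04,-0.024],"roll": -10},
  {"hand": 100,"linear": [0.097,-0.06,-0.035],"roll": -15},
  {"hand": 100,"linear": [0.13,-0.08,-0.047],"roll": -20},
  {"hand": 100,"linear": [0.163,-0.1,-0.06],"roll": -25},
  {"hand": 100,"linear": [0.196,-0.12,-0.069],"roll": -30},
  {"hand": 100,"linear": [0.229,-0.14,-0.069],"roll": -35},
  {"hand": 100,"linear": [0.258,-0.165,-0.069],"roll": -40},
  {"hand": 100,"linear": [0.28,-0.195,-0.069],"roll": -45},
  {"hand": 100,"linear": [0.3,-0.225,-0.069],"roll": -50},
])

```text
clock: 1.13
eef_pos: [441.6, -274.2, 300.2]
orientation: [3.141, -0.0, 1.274]
force: [0.4, 0.1, -0.0]
finger_gap: 1.0
gripper_force: 0.0
```

```bash
python3 -c "
from h import *
print(arm.get_obs()['eef_pos'],arm.get_obs()['q'])
go((490,0,300,90))"
```

```text
[ 441.59103545 -274.1622864   300.24061103] [ 0.88582737  0.03413202 -0.38930766  1.64999897  0.01271396  1.4598222
  0.19868553]
(490, 0, 300, 90) lin [0.2763, -0.0338, 0.0002] roll -17.0
```

Call:
arm_command([
  {"hand": 100,"linear": [0.03,-0.004,0],"roll": -2},
  {"hand": 100,"linear": [0.065,-0.008,0],"roll": -5},
  {"hand": 100,"linear": [0.1,-0.012,0],"roll": -8},
  {"hand": 100,"linear": [0.135,-0.016,0],"roll": -11},
  {"hand": 100,"linear": [0.17,-0.02,0],"roll": -14},
  {"hand": 100,"linear": [0.205,-0.025,0],"roll": -17},
  {"hand": 100,"linear": [0.24,-0.03,0],"roll": -17},
  {"hand": 100,"linear": [0.265,-0.033,0],"roll": -17},
  {"hand": 100,"linear": [0.276,-0.034,0],"roll": -17},
  {"hand": 100,"linear": [0.276,-0.034,0],"roll": -17},
])

```text
clock: 1.97
eef_pos: [490.5, -0.0, 300.5]
orientation: [3.141, -0.0, 1.57]
force: [-0.7, -0.2, 1.1]
finger_gap: 1.002
gripper_force: 0.0
```

```bash
python3 -c "
from h import *
print(arm.get_obs()['q'])
i,p,d=snap('wrist','w1');print(i['origin'],i['rotation'])
cv2.imwrite('pics/w1b.png',cv2.resize(p[...,::-1],(800,600),interpolation=cv2.INTER_CUBIC))
C=cloud(i,d);print([np.round(C[v,u]).tolist() for v,u in [(240,320),(100,100),(400,500)]])"
```

```text
[ 0.6314513  -0.02792294 -0.66447045  1.70376857 -0.01745155  1.4591792
 -0.0321614 ]
[490.75517122  65.2267431  442.45356082] [[ 9.99998619e-01  1.65520958e-03 -1.51382531e-04]
 [-1.55981539e-03  9.66008473e-01  2.58505701e-01]
 [ 5.74117921e-04 -2.58505108e-01  9.66009720e-01]]
[[485.0, -54.0, 19.0], [-226.0, 180.0, -800.0], [524.0, 16.0, 382.0]]
```

View pics/w1b.png

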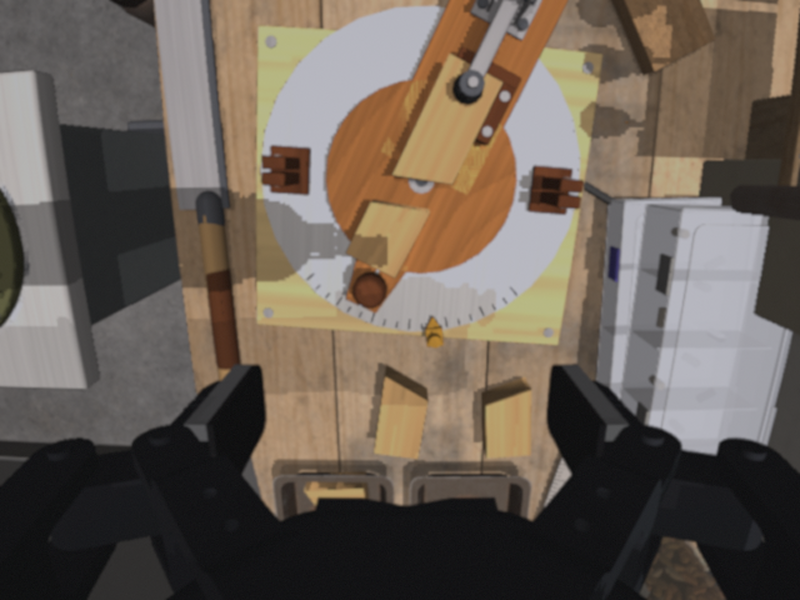

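Run:
```python
from h import *
from scipy.optimize import least_squares
i,p,d=load('w1')
i['rotation']=np.array(i['rotation'])
hsv=cv2.cvtColor(p,cv2.COLOR_RGB2HSV)
for n,(u,v) in {'plate':(350,100),'plate2':(420,230),'tbl':(380,170),'rail':(360,100),'off1':(310,180),'off3':(322,335),'flag':(346,266),'knob':(296,232),'bench':(290,300),'base':(225,200),'mark':(300,245)}.items(): print(n,hsv[v,u])
# plate
S=(hsv[...,1]<45)&(hsv[...,2]>90)
S=S.astype(np.uint8); S[:, :208]=0; S[:,470:]=0; S[270:]=0
n,l,st,ce=cv2.connectedComponentsWithStats(S)
k=1+np.argmax(st[1:,4]); print('plate comp',st[k])
cs,_=cv2.findContours((l==k).astype(np.uint8),cv2.RETR_EXTERNAL,cv2.CHAIN_APPROX_NONE)
c=max(cs,key=len)[:,0]; h=plane(i,c[:,0],c[:,1],20)[:,:2]
f=least_squares(lambda q:np.hypot(*(h-q[:2]).T)-140,[500,52],loss='soft_l1',f_scale=1)
r=np.abs(f.fun); print('pivot from plate',f.x,(np.abs(np.hypot(*(h-f.x).T)-140)<2).mean())
for z,ps in {18:[(271,41),(588,66),(268,312),(548,332)],78:[(293,170),(552,190)],38:[(421,185)],75:[(370,288)]}.items():
    P=plane(i,np.array([a*.8-.1 for a,b in ps]),np.array([b*.8-.1 for a,b in ps]),z);print(z,np.round(P,1).tolist(),P.mean(0).round(1))
# flag mask
F=((hsv[...,0]>18)&(hsv[...,0]<30)&(hsv[...,1]>150)&(hsv[...,2]>110)).astype(np.uint8)
F[:250]=0;F[285:]=0;F[:,:325]=0;F[:,370:]=0
v,u=np.nonzero(F);print('flag px',len(u),u.min(),u.max(),v.min(),v.max()); t=v==v.min();print('tip',u[t].mean(),v.min(),plane(i,u[t].mean(),v.min()-.5,38))
crop=p[200:300,260:380,::-1];cv2.imwrite('pics/c2.png',cv2.resize(crop,None,fx=6,fy=6,interpolation=cv2.INTER_CUBIC))
```

```text
plate [ 18 113 183]
plate2 [120   7 188]
tbl [ 13 162 162]
rail [ 18 115 184]
off1 [ 19 110 185]
off3 [ 20 111 184]
flag [ 18 175 121]
knob [ 10 158 105]
bench [ 15  77 162]
base [ 18  68 127]
mark [ 12 162 101]
plate comp [  209     4   256   261 24661]
pivot from plate [504.09032821  55.95947678] 0.36020334059549747
18 [[379.3, 168.5, 18.0], [644.1, 149.4, 18.0], [361.3, -66.0, 18.0], [625.7, -86.4, 18.0]] [502.6  41.4  18. ]
78 [[406.5, 63.5, 78.0], [601.4, 48.6, 78.0]] [504.   56.1  78. ]
38 [[503.5, 50.5, 38.0]] [503.5  50.5  38. ]
75 [[462.2, -28.4, 75.0]] [462.2 -28.4  75. ]
flag px 53 341 353 255 276
tip 346.0 255 [514.55290312 -65.80291425  38.        ]
```

View pics/c2.png

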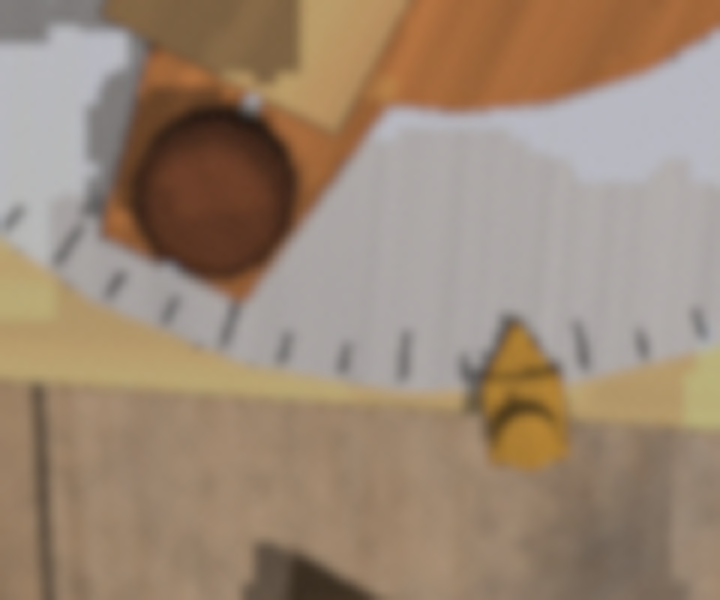

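Run:
```python
from h import *
i,p,d=load('w1'); i['rotation']=np.array(i['rotation'])
O=np.array([504.1,56.0])
def cc(x,y): return x/6+260-.42,y/6+200-.42
def az(q): return np.degrees(np.arctan2(q[1]-O[1],q[0]-O[0])),np.hypot(*(q[:2]-O))
for n,(x,y),z in [('flag',(512,316),38),('mark out',(172,265),38),('mark in',(252,100),38),('knob75',(218,190),75),('knob62',(218,190),62)]:
    q=plane(i,*cc(x,y),z);print(n,q.round(1),np.round(az(q),2))
hsv=cv2.cvtColor(p,cv2.COLOR_RGB2HSV)
def piece(name,seed,z,r,hs=(14,24),smin=92,smax=140):
    M=((hsv[...,0]>=hs[0])&(hsv[...,0]<=hs[1])&(hsv[...,1]>smin)&(hsv[...,1]<smax)&(hsv[...,2]>75)).astype(np.uint8)
    u,v=seed;B=np.zeros_like(M);B[v-r:v+r,u-r:u+r]=1;M=cv2.morphologyEx(M*B,cv2.MORPH_OPEN,np.ones((3,3)))
    n,l=cv2.connectedComponents(M); c,_=cv2.findContours((l==l[v,u]).astype(np.uint8),cv2.RETR_EXTERNAL,cv2.CHAIN_APPROX_NONE)
    c=max(c,key=len)[:,0];h=plane(i,c[:,0],c[:,1],z)[:,:2].astype(np.float32)
    R_=cv2.minAreaRect(h);ap=cv2.approxPolyDP(h,5,True)[:,0]
    print(name,'rect',np.round(R_[0],1),np.round(R_[1],1),round(R_[2],1),'poly',ap.round(1).tolist())
piece('rail',(360,105),68,75)
piece('off1',(318,175),68,45)
piece('off3',(322,335),30,45)
piece('off2',(407,340),30,45)
ti,tp,td=load('top2');i=ti;i['rotation']=np.array(i['rotation']);hsv=cv2.cvtColor(tp,cv2.COLOR_RGB2HSV);print(hsv[292,224])
piece('blank',(224,292),30,40,(14,26),85,150)
```

```text
flag [513.3 -63.2  38. ] [-85.58 119.52]
mark out [450.5 -53.2  38. ] [-116.15  121.66]
mark in [465.8 -22.1  38. ] [-116.12   87.03]
knob75 [462.2 -29.4  75. ] [-116.16   95.15]
knob62 [461.1 -32.8  62. ] [-115.83   98.6 ]
rail rect [521.7  93.6] [98.1 47.1] 64.0 poly [[561.5999755859375, 128.3000030517578], [550.2999877929688, 132.5], [547.0, 117.5], [531.2999877929688, 112.0999984741211], [524.5999755859375, 123.5999984741211], [536.2999877929688, 140.3000030517578], [522.4000244140625, 146.3000030517578], [480.70001220703125, 59.099998474121094], [525.9000244140625, 52.400001525878906]]
off1 rect [475.6  15.4] [61.6 45.9] 62.5 poly [[465.1000061035156, 40.099998474121094], [444.3999938964844, -1.100000023841858], [483.1000061035156, -18.5], [508.79998779296875, 32.29999923706055]]
off3 rect [ 485.9 -170.5] [84.9 45.5] 82.1 poly [[469.8999938964844, -125.9000015258789], [459.8999938964844, -208.6999969482422], [500.8999938964844, -214.5], [510.20001220703125, -148.10000610351562]]
off2 rect [ 589.5 -171.6] [46.4 86.5] 3.0 poly [[603.7000122070312, -127.80000305175781], [583.9000244140625, -136.6999969482422], [604.5999755859375, -140.89999389648438], [565.7000122070312, -157.8000030517578], [574.7000122070312, -215.10000610351562], [614.7999877929688, -211.39999389648438], [610.7000122070312, -142.3000030517578]]
[ 21  79 215]
blank rect [622.   42.6] [1947.  1381.4] 86.1 poly [[1367.199951171875, 967.0999755859375], [648.5999755859375, 934.4000244140625], [-3.799999952316284, 893.0], [-66.69999694824219, 95.5], [-114.9000015258789, -706.2000122070312], [526.0999755859375, -840.5999755859375], [1234.0, -975.4000244140625], [1311.199951171875, -2.9000000953674316]]
```

Run:
```python
from h import *
i,p,d=load('top2'); i['rotation']=np.array(i['rotation'])
C=cloud(i,d)
g=C[190:212,245:285]; print('wood block',np.nanpercentile(g[...,2],[5,50,95]).round())
for z in (150,165):print(plane(i,256.,224.,z).round(1))
m=(p.max(2)<60); m[:212]=0;m[236:]=0;m[:,:248]=0;m[:,268:]=0
v,u=np.nonzero(m);print(u.min(),u.max(),v.min(),v.max()); 
q=C[v,u];q=q[q[:,2]>60];print(q[np.argsort(q[:,2])].round()[::4].tolist())
h=cv2.cvtColor(p,cv2.COLOR_RGB2HSV)
M=((h[...,0]>12)&(h[...,0]<30)&(h[...,2]>150)&(h[...,1]>40)).astype(np.uint8);
print('blank hsv',h[292,224],'bench',h[292,205],h[310,245])
a=h[292,205:245];print(a.tolist())
go((582,214,225,63.9),(582,214,129,63.9))
```

```text
wood block [-4. 16. 27.]
[580.4 215.1 150. ]
[576.5 213.8 165. ]Traceback (most recent call last):
  File "<stdin>", line 7, in <module>
    return umr_minimum(a, axis, None, out, keepdims, initial, where)
ValueError: zero-size array to reduction operation minimum which has no identity
```

Call:
arm_command([
  {"hand": 100,"linear": [0.03,0.013,0],"roll": 4},
  {"hand": 100,"linear": [0.065,0.028,0],"roll": 9},
  {"hand": 100,"linear": [0.1,0.043,0.01],"roll": 14},
  {"hand": 100,"linear": [0.135,0.058,0.025],"roll": 19},
  {"hand": 100,"linear": [0.17,0.073,0.045],"roll": 24},
  {"hand": 100,"linear": [0.2,0.086,0.065],"roll": 26.1},
  {"hand": 100,"linear": [0.212,0.0905,0.075],"roll": 26.1},
  {"hand": 70,"linear": [0.214,0.0915,0.075],"roll": 26.1},
  {"hand": 60,"linear": [0.214,0.0915,0.075],"roll": 26.1},
  {"hand": 60,"linear": [0.214,0.0915,0.075],"roll": 26.1},
])

```text
clock: 2.85
eef_pos: [584.1, 207.5, 225.6]
orientation: [3.14, 0.001, 1.106]
force: [0.6, -0.6, -0.1]
finger_gap: 0.61
gripper_force: 0.0
```

```bash
python3 -c "
from h import *
print(arm.get_obs()['q'])
i,p,d=snap('wrist','w2')
cv2.imwrite('pics/w2b.png',p[...,::-1])
go((582,214,129,63.9))"
```

```text
[ 0.24050443  0.35647026 -0.79175442  1.51689287  0.25776107  1.37576598
 -1.03473618]
(582, 214, 129, 63.9) lin [0.0048, -0.0048, 0.0971] roll -0.55
```

View pics/w2b.png

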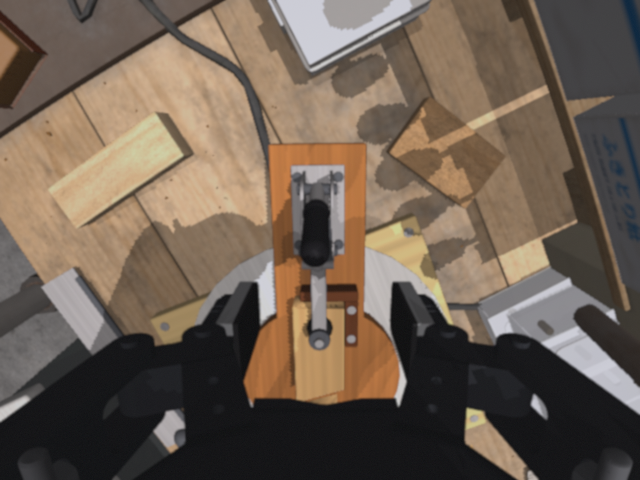

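```bash
cat >> h.py <<'E'
def piece(i,p,name,seed,z,r,hs=(14,26),smin=92,smax=140,vmin=75):
    hsv=cv2.cvtColor(p,cv2.COLOR_RGB2HSV)
    M=((hsv[...,0]>=hs[0])&(hsv[...,0]<=hs[1])&(hsv[...,1]>smin)&(hsv[...,1]<smax)&(hsv[...,2]>vmin)).astype(np.uint8)
    u,v=seed;B=np.zeros_like(M);B[max(v-r,0):v+r,max(u-r,0):u+r]=1;M=cv2.morphologyEx(M*B,cv2.MORPH_OPEN,np.ones((3,3)))
    n,l=cv2.connectedComponents(M)
    if l[v,u]==0: print(name,'seed missed',hsv[v,u]);return
    c,_=cv2.findContours((l==l[v,u]).astype(np.uint8),cv2.RETR_EXTERNAL,cv2.CHAIN_APPROX_NONE)
    c=max(c,key=len)[:,0];h=plane(i,c[:,0],c[:,1],z)[:,:2].astype(np.float32)
    R_=cv2.minAreaRect(h);ap=cv2.approxPolyDP(h,5,True)[:,0]
    print(name,'rect',np.round(R_[0],1),np.round(R_[1],1),round(R_[2],1),'poly',ap.round().tolist())
E
python3 - <<'E'
from h import *
i,p,d=load('w2');i['rotation']=np.array(i['rotation'])
for z in (148,160): print(plane(i,316.,238.,z).round(1))
w=np.array([np.cos(np.radians(63.9)),np.sin(np.radians(63.9))])
for u,v in [(270,150),(365,150),(278,230),(362,230)]:
    q=plane(i,float(u),float(v),38)[:2]-[504.1,56]; print('wing',(q@w).round(1),(q@[w[1],-w[0]]).round(1))
h=cv2.cvtColor(p,cv2.COLOR_RGB2HSV);print(h[170,120],h[190,90],h[215,180],h[120,100])
piece(i,p,'blank',(120,170),30,80,smin=80)
print(go((582,214,129,63.9)), arm.get_obs()['eef_pos'])
E
```

```text
[581.8 213.8 148. ]
[583.5 216.6 160. ]
wing 223.2 -40.4
wing 222.3 40.3
wing 153.0 -36.3
wing 152.3 38.7
[ 19  74 207] [ 20  69 207] [ 15  84 204] [ 15  84 186]
blank seed missed [ 19  74 207]
(582, 214, 129, 63.9) lin [0.0048, -0.0048, 0.0971] roll -0.55
None [584.19517297 207.5803156  226.14274879]
```

Call:
arm_command([
  {"hand": 60,"linear": [0.005,-0.005,0.01],"roll": 0},
  {"hand": 60,"linear": [0.005,-0.005,0.03],"roll": 0},
  {"hand": 60,"linear": [0.005,-0.005,0.055],"roll": 0},
  {"hand": 60,"linear": [0.005,-0.005,0.08],"roll": 0},
  {"hand": 60,"linear": [0.005,-0.005,0.095],"roll": 0},
  {"hand": 60,"linear": [0.005,-0.005,0.097],"roll": 0},
  {"hand": 60,"linear": [0.005,-0.005,0.097],"roll": 0},
  {"hand": 60,"linear": [0.005,-0.005,0.097],"roll": 0},
  {"hand": 60,"linear": [0.005,-0.005,0.097],"roll": 0},
  {"hand": 60,"linear": [0.005,-0.005,0.097],"roll": 0},
], grip_force=30)

```text
clock: 3.73
eef_pos: [581.7, 217.6, 129.9]
orientation: [3.139, -0.002, 1.109]
force: [-0.8, -0.8, -0.6]
finger_gap: 0.599
gripper_force: 0.0
```

Call:
arm_command([
  {"hand": 0,"linear": [0,0.002,0],"roll": 0},
  {"hand": 0,"linear": [0,0.002,0],"roll": 0},
  {"hand": 0,"linear": [0,0.002,0],"roll": 0},
  {"hand": 0,"linear": [0,0.002,0],"roll": 0},
  {"hand": 0,"linear": [0,0.002,0],"roll": 0},
  {"hand": 0,"linear": [0,0.002,0],"roll": 0},
  {"hand": 0,"linear": [0,0.002,0],"roll": 0},
  {"hand": 0,"linear": [0.0101,0.002,-0.0016],"roll": 0},
  {"hand": 0,"linear": [0.0207,0.002,-0.0018],"roll": 0},
  {"hand": 0,"linear": [0.0312,0.002,-0.0005],"roll": 0},
], grip_force=40)

```text
clock: 4.57
eef_pos: [595.6, 241.6, 128.5]
orientation: [-3.141, 0.006, 1.108]
force: [-4.6, -5.3, 4.4]
finger_gap: 0.188
gripper_force: 41.0
```

Call:
arm_command([
  {"hand": 0,"linear": [0.0102,0,0.0027],"roll": 0},
  {"hand": 0,"linear": [0.0199,0,0.0069],"roll": 0},
  {"hand": 0,"linear": [0.029,0,0.0123],"roll": 0},
  {"hand": 0,"linear": [0.0372,0,0.019],"roll": 0},
  {"hand": 0,"linear": [0.0444,0,0.0267],"roll": 0},
  {"hand": 0,"linear": [0.0505,0,0.0354],"roll": 0},
  {"hand": 0,"linear": [0.0547,0,0.0436],"roll": 0},
  {"hand": 0,"linear": [0.0555,0,0.0455],"roll": 0},
  {"hand": 0,"linear": [0.0555,0,0.0455],"roll": 0},
  {"hand": 0,"linear": [0.0555,0,0.0455],"roll": 0},
])

```text
clock: 5.4
eef_pos: [621.3, 294.7, 83.1]
orientation: [-3.141, -0.001, 1.11]
force: [2.0, 1.7, -0.1]
finger_gap: 0.181
gripper_force: 40.6
```

```bash
python3 -c "
from h import *
print(arm.get_obs()['q'])
i,p,d=snap('wrist','w3')
cv2.imwrite('pics/w3.png',p[...,::-1])"
```

```text
[ 0.03320181  0.6086292  -0.72333877  1.49235361  0.41758634  1.19832137
 -1.21399089]
```

View pics/w3.png

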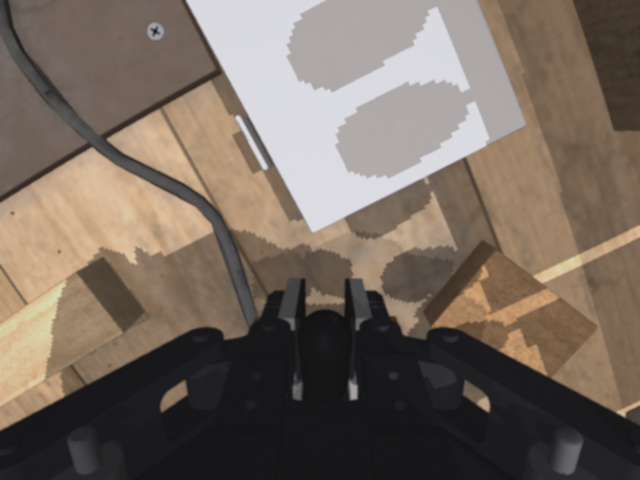

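Call:
arm_command([
  {"hand": 45,"linear": [0,0,0],"roll": 0},
  {"hand": 45,"linear": [0,0,0],"roll": 0},
  {"hand": 45,"linear": [0,0,0],"roll": 0},
  {"hand": 45,"linear": [0,0,0],"roll": 0},
  {"hand": 45,"linear": [0,0,-0.02],"roll": 0},
  {"hand": 45,"linear": [0,0,-0.05],"roll": 0},
  {"hand": 45,"linear": [0,0,-0.085],"roll": 0},
  {"hand": 45,"linear": [0,0,-0.12],"roll": 0},
  {"hand": 60,"linear": [0,0,-0.155],"roll": 0},
  {"hand": 80,"linear": [-0.01,0,-0.185],"roll": 0},
])

```text
clock: 6.28
eef_pos: [616.4, 286.8, 270.7]
orientation: [-3.141, -0.002, 1.112]
force: [0.7, 0.3, 0.0]
finger_gap: 0.719
gripper_force: 0.0
```

Call:
arm_command([
  {"hand": 100,"linear": [-0.03,0,-0.02],"roll": 0},
  {"hand": 100,"linear": [-0.06,0,-0.03],"roll": 0},
  {"hand": 100,"linear": [-0.09,0,-0.03],"roll": 0},
  {"hand": 100,"linear": [-0.12,0,-0.03],"roll": 0},
  {"hand": 100,"linear": [-0.15,0,-0.03],"roll": 0},
  {"hand": 100,"linear": [-0.18,0,-0.03],"roll": 0},
  {"hand": 100,"linear": [-0.21,0,-0.03],"roll": 0},
  {"hand": 100,"linear": [-0.235,0,-0.03],"roll": 0},
  {"hand": 100,"linear": [-0.245,0,-0.03],"roll": 0},
  {"hand": 100,"linear": [-0.245,0,-0.03],"roll": 0},
])

```text
clock: 7.12
eef_pos: [506.9, 62.3, 298.4]
orientation: [3.14, 0.002, 1.104]
force: [-0.2, -0.3, 0.1]
finger_gap: 1.001
gripper_force: 0.0
```

Run:
```python
from h import *
print(arm.get_obs()['q'],arm.get_obs()['eef_pos'])
i,p,d=snap('wrist','w4');i2,p2,d2=snap('side','s4')
a=cv2.resize(p2[200:300,225:365],(560,400),interpolation=cv2.INTER_CUBIC)
b=cv2.resize(p,(533,400)) 
im=np.zeros((600,800,3),np.uint8); im[:300,:400]=cv2.resize(p,(400,300)); im[:300,400:]=cv2.resize(p2[210:300,235:355],(400,300),interpolation=cv2.INTER_CUBIC)
im[300:,:400]=cv2.resize(p[0:320,200:520],(400,300),interpolation=cv2.INTER_CUBIC)
i3,p3,d3=snap('top','t4');im[300:,400:]=cv2.resize(p3[190:310,230:390],(400,300),interpolation=cv2.INTER_CUBIC)
cv2.imwrite('pics/m4.png',im[...,::-1])
C=cloud(i,d)
```

```text
[ 0.54383597  0.03017889 -0.72852042  1.66262468  0.02287878  1.45706338
 -0.65384525] [506.86460431  62.26316508 298.41502291]
```

View pics/m4.png

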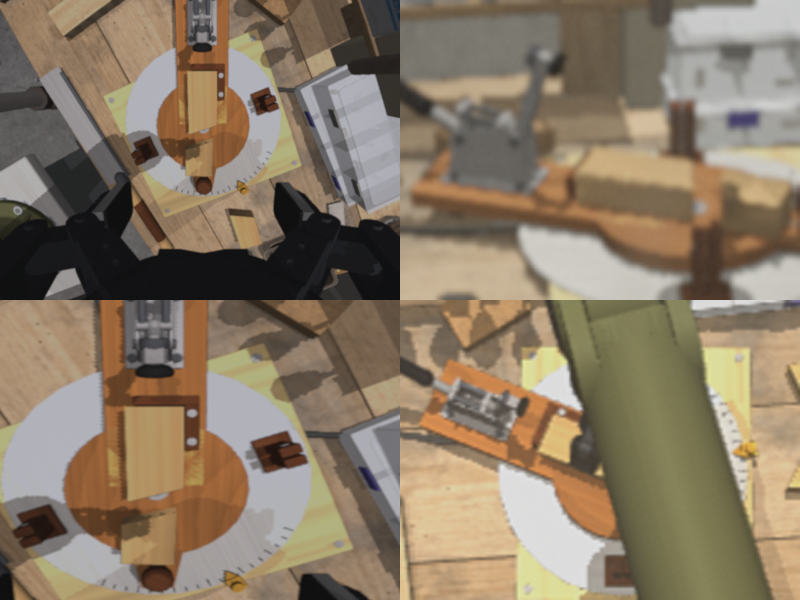

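Run:
```python
from h import *
i,p,d=load('w4');i['rotation']=np.array(i['rotation'])
O=np.array([504.1,56.0])
h=cv2.cvtColor(p,cv2.COLOR_RGB2HSV)
piece(i,p,'rail',(322,150),68,75)
piece(i,p,'off1',(318,250),68,45)
w=np.radians(63.9)
q=O+28*np.array([np.cos(w),np.sin(w)]);print(q)
go((q[0],q[1],130,63.9),(q[0],q[1],57,63.9))
```

```text
rail rect [521.8  94.2] [97.  46.1] 64.0 poly [[563.0, 127.0], [523.0, 147.0], [480.0, 61.0], [526.0, 53.0]]
off1 rect [476.9  17.5] [65.6 45.4] 63.2 poly [[511.0, 37.0], [463.0, 39.0], [445.0, -1.0], [482.0, -21.0]]
[516.41829676  81.14477212]
(np.float64(516.4182967559657), np.float64(81.14477212129724), 130, 63.9) lin [0.0166, 0.0014, 0.1684] roll -0.25
(np.float64(516.4182967559657), np.float64(81.14477212129724), 57, 63.9) lin [0.0166, 0.0014, 0.2414] roll -0.25
```

Call:
arm_command([
  {"hand": 85,"linear": [0.005,0,0.03],"roll": 0},
  {"hand": 78,"linear": [0.01,0,0.06],"roll": 0},
  {"hand": 78,"linear": [0.0166,0.001,0.095],"roll": 0},
  {"hand": 78,"linear": [0.0166,0.001,0.13],"roll": 0},
  {"hand": 78,"linear": [0.0166,0.001,0.16],"roll": 0},
  {"hand": 78,"linear": [0.0166,0.001,0.185],"roll": 0},
  {"hand": 78,"linear": [0.0166,0.001,0.2],"roll": 0},
  {"hand": 78,"linear": [0.0166,0.001,0.205],"roll": 0},
  {"hand": 78,"linear": [0.0166,0.001,0.205],"roll": 0},
  {"hand": 78,"linear": [0.0166,0.001,0.205],"roll": 0},
])

```text
clock: 8.1
eef_pos: [516.6, 81.4, 93.9]
orientation: [3.141, -0.001, 1.111]
force: [0.1, 0.4, 0.8]
finger_gap: 0.779
gripper_force: 0.0
```

Call:
arm_command([
  {"hand": 78,"linear": [0,0,0.012],"roll": 0},
  {"hand": 78,"linear": [0,0,0.025],"roll": 0},
  {"hand": 78,"linear": [0,0,0.033],"roll": 0},
  {"hand": 78,"linear": [0,0,0.037],"roll": 0},
  {"hand": 78,"linear": [0,0,0.037],"roll": 0},
  {"hand": 60,"linear": [0,0,0.037],"roll": 0},
  {"hand": 50,"linear": [0,0,0.037],"roll": 0},
  {"hand": 40,"linear": [0,0,0.037],"roll": 0},
  {"hand": 30,"linear": [0,0,0.037],"roll": 0},
  {"hand": 20,"linear": [0,0,0.037],"roll": 0},
], grip_force=50)

```text
clock: 8.93
eef_pos: [516.1, 80.3, 56.9]
orientation: [3.141, -0.0, 1.11]
force: [-1.0, -0.2, 5.1]
finger_gap: 0.508
gripper_force: 51.4
```

Call:
arm_command([
  {"hand": 20,"linear": [0,0,0],"roll": 0},
  {"hand": 20,"linear": [0,0,-0.004],"roll": 0},
  {"hand": 20,"linear": [0,0,-0.01],"roll": 0},
  {"hand": 20,"linear": [0,0,-0.02],"roll": 0},
  {"hand": 20,"linear": [0,0,-0.035],"roll": 0},
  {"hand": 20,"linear": [0,0,-0.055],"roll": 0},
  {"hand": 20,"linear": [0,0,-0.08],"roll": 0},
  {"hand": 20,"linear": [0,0,-0.105],"roll": 0},
  {"hand": 20,"linear": [-0.01,0,-0.125],"roll": 0},
  {"hand": 20,"linear": [-0.02,0,-0.13],"roll": 0},
])

```text
clock: 9.77
eef_pos: [509.3, 63.2, 190.9]
orientation: [3.135, -0.003, 1.111]
force: [0.9, -0.1, -1.1]
finger_gap: 0.509
gripper_force: 51.0
```

Run:
```python
from h import *
i,p,d=load('top2');i['rotation']=np.array(i['rotation'])
h=cv2.cvtColor(p,cv2.COLOR_RGB2HSV)
for n,(u,v) in {'back':(451,232),'front':(462,284)}.items():
    print(n,h[v,u],h[v-22,u],h[v,u+28])
    M=((h[...,2]<110)).astype(np.uint8);B=np.zeros_like(M);B[v-28:v+28,u-45:u+38]=1;M=M*B
    M=cv2.morphologyEx(M,cv2.MORPH_CLOSE,np.ones((5,5)));M=cv2.morphologyEx(M,cv2.MORPH_OPEN,np.ones((7,7)))
    c,_=cv2.findContours(M,cv2.RETR_EXTERNAL,cv2.CHAIN_APPROX_NONE);c=max(c,key=cv2.contourArea)[:,0]
    q=plane(i,c[:,0],c[:,1],28)[:,:2].astype(np.float32);r=cv2.minAreaRect(q);print(c.min(0),c.max(0),np.round(r[0]),np.round(r[1]),r[2])
    for s in (0,): print([plane(i,float(a),float(b),28).round().tolist() for a,b in [(c[:,0].min(),v),(c[:,0].max(),v),(u,c[:,1].min()),(u,c[:,1].max())]])
cv2.imwrite('pics/c3.png',cv2.resize(p[195:320,370:500,::-1],None,fx=4.6,fy=4.6,interpolation=cv2.INTER_CUBIC))
print(arm.get_obs()['finger_gap'],arm.get_obs()['eef_pos'])
```

```text
back [ 13  97 145] [ 16  63 117] [ 15  64 111]
[472 219] [480 233] [ 563. -393.] [22. 42.] 82.42710876464844
[[547.0, -380.0, 28.0], [545.0, -402.0, 28.0], [589.0, -326.0, 28.0], [548.0, -321.0, 28.0]]
front [ 13  98 141] [17 69 67] [ 20  27 112]
[475 259] [498 297] [ 415. -405.] [ 63. 106.] 86.20000457763672
[[400.0, -368.0, 28.0], [396.0, -431.0, 28.0], [472.0, -342.0, 28.0], [367.0, -328.0, 28.0]]
0.5092587053934063 [509.29603314  63.19792976 190.86071702]
```

View pics/c3.png

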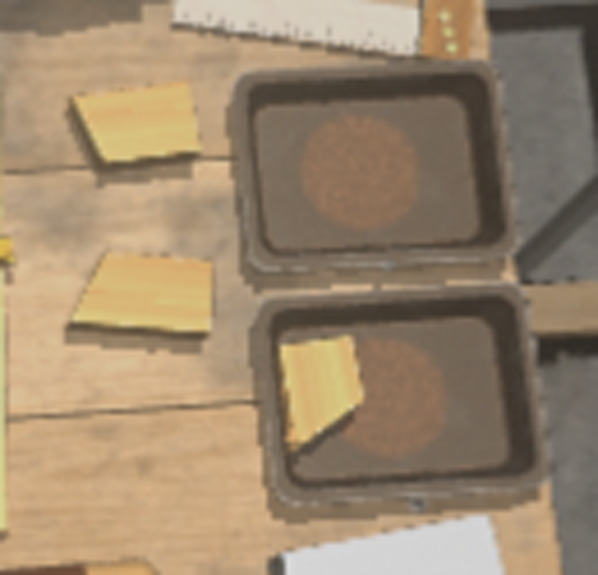

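Run:
```python
from h import *
i,p,d=load('top2');i['rotation']=np.array(i['rotation'])
D={'parts':([(238,72),(498,62),(515,255),(248,272)],28),'waste':([(258,298),(525,285),(545,490),(275,505)],28),'old':([(282,345),(352,337),(362,398),(290,447)],33),'off2':([(70,100),(190,83),(200,150),(105,163)],30),'off3':([(105,252),(212,260),(210,332),(68,325)],30)}
for n,(c,z) in D.items():
    c=np.array(c)/4.6+[370,195]-.4;q=plane(i,c[:,0],c[:,1],z)[:,:2]
    print(n,q.round().tolist(),q.mean(0).round(1),'sides',np.hypot(*(q-np.roll(q,-1,0)).T).round(),np.degrees(np.arctan2(*(q-np.roll(q,-1,0)).T[::-1])).round())
```

```text
parts [[620.0, -245.0], [615.0, -406.0], [494.0, -399.0], [494.0, -237.0]] [ 555.7 -321.9] sides [160. 122. 162. 126.] [ 88.  -3. -90. 176.]
waste [[478.0, -241.0], [475.0, -403.0], [351.0, -397.0], [353.0, -237.0]] [ 414.2 -319.7] sides [162. 124. 160. 125.] [ 89.  -3. -91. 178.]
old [[447.0, -251.0], [449.0, -294.0], [412.0, -295.0], [386.0, -249.0]] [ 423.9 -272.4] sides [42. 37. 53. 61.] [ 93.   2. -60. 178.]
off2 [[609.0, -140.0], [614.0, -215.0], [572.0, -216.0], [568.0, -157.0]] [ 590.6 -182. ] sides [75. 43. 59. 45.] [  94.    2.  -86. -157.]
off3 [[512.0, -152.0], [503.0, -216.0], [459.0, -210.0], [469.0, -125.0]] [ 485.6 -175.6] sides [65. 44. 85. 51.] [ 82.  -8. -97. 148.]
```

Run:
```python
from h import *
go((545,-140,190,89),(556,-338,150,89))
```

```text
(545, -140, 190, 89) lin [-0.1663, 0.1221, 0.0009] roll -25.32
(556, -338, 150, 89) lin [-0.3389, 0.2198, 0.0409] roll -25.32
```

Call:
arm_command([
  {"hand": 20,"linear": [-0.017,0.012,0],"roll": -2},
  {"hand": 20,"linear": [-0.042,0.03,0],"roll": -5},
  {"hand": 20,"linear": [-0.07,0.049,0],"roll": -8},
  {"hand": 20,"linear": [-0.1,0.07,0],"roll": -11},
  {"hand": 20,"linear": [-0.13,0.09,0],"roll": -14},
  {"hand": 20,"linear": [-0.16,0.11,0],"roll": -17},
  {"hand": 20,"linear": [-0.19,0.13,0],"roll": -20},
  {"hand": 20,"linear": [-0.22,0.15,0],"roll": -23},
  {"hand": 20,"linear": [-0.25,0.168,0],"roll": -25},
  {"hand": 20,"linear": [-0.275,0.184,0],"roll": -25.3},
])

```text
clock: 10.6
eef_pos: [549.2, -269.4, 187.1]
orientation: [3.141, 0.001, 1.551]
force: [0.1, -1.0, -1.7]
finger_gap: 0.519
gripper_force: 34.2
```

Run:
```python
from h import *
o=arm.get_obs();print(o['eef_pos'],o['finger_gap'],o['q'])
go((556,-338,120,89),(556,-338,22,89))
```

```text
[ 549.18495297 -269.38159649  187.11023642] 0.5190632819202515 [ 0.86172568  0.3100061  -0.5462857   1.59654944  0.1672586   1.28055016
  0.26868746]
(556, -338, 120, 89) lin [-0.0685, 0.0082, 0.0671] roll -0.15
(556, -338, 22, 89) lin [-0.0685, 0.0082, 0.1651] roll -0.15
```

Call:
arm_command([
  {"hand": 20,"linear": [0,0,0],"roll": 0},
  {"hand": 20,"linear": [-0.015,0.002,0.01],"roll": 0},
  {"hand": 20,"linear": [-0.035,0.004,0.025],"roll": 0},
  {"hand": 20,"linear": [-0.055,0.006,0.045],"roll": 0},
  {"hand": 20,"linear": [-0.067,0.008,0.065],"roll": 0},
  {"hand": 20,"linear": [-0.0685,0.008,0.09],"roll": 0},
  {"hand": 20,"linear": [-0.0685,0.008,0.115],"roll": 0},
  {"hand": 20,"linear": [-0.0685,0.008,0.13],"roll": 0},
  {"hand": 20,"linear": [-0.0685,0.008,0.13],"roll": 0},
  {"hand": 20,"linear": [-0.0685,0.008,0.13],"roll": 0},
], grip_force=60)

```text
clock: 11.43
eef_pos: [555.9, -333.9, 55.6]
orientation: [-3.14, -0.001, 1.552]
force: [0.2, -0.9, -0.5]
finger_gap: 0.505
gripper_force: 65.4
```

Run:
```python
from h import *
o=arm.get_obs();print(o['eef_pos'],o['finger_gap'],o['gripper_force'])
go((556,-338,22,89))
i,p,d=snap('wrist','w5')
a,b,_=snap('top','t5')
im=np.zeros((600,800,3),np.uint8); im[:600,:]=cv2.resize(p,(800,600)); im[:260,:330]=cv2.resize(b[190:320,370:535],(330,260))
cv2.imwrite('pics/m5.png',im[...,::-1])
```

```text
[ 555.85910751 -333.90006809   55.56611281] 0.5051327786494301 65.40599584579468
(556, -338, 22, 89) lin [-0.0041, 0.0002, 0.0336] roll -0.07
```

View pics/m5.png

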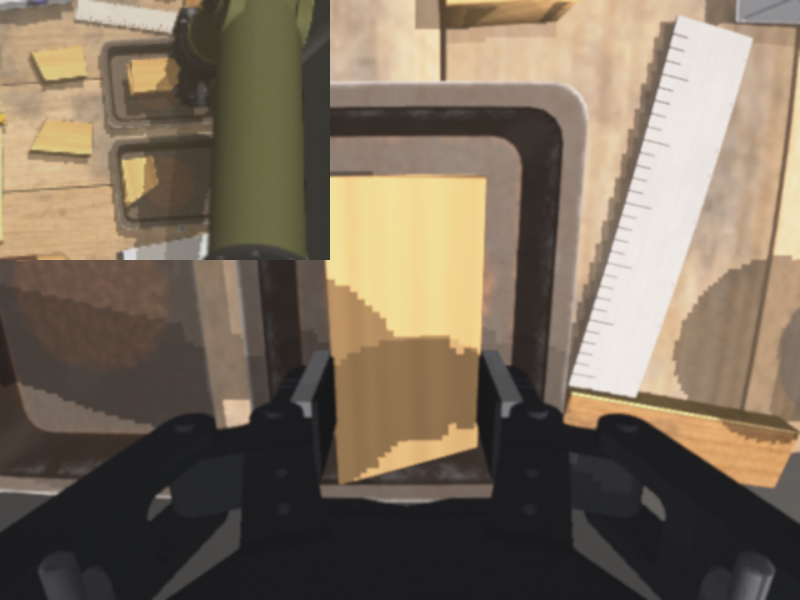

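Call:
arm_command([
  {"hand": 20,"linear": [0,0,0.01],"roll": 0},
  {"hand": 20,"linear": [0,0,0.02],"roll": 0},
  {"hand": 20,"linear": [0,0,0.027],"roll": 0},
  {"hand": 20,"linear": [0,0,0.031],"roll": 0},
  {"hand": 20,"linear": [0,0,0.033],"roll": 0},
  {"hand": 20,"linear": [0,0,0.033],"roll": 0},
  {"hand": 20,"linear": [0,0,0.033],"roll": 0},
  {"hand": 65,"linear": [0,0,0.033],"roll": 0},
  {"hand": 65,"linear": [0,0,0.033],"roll": 0},
  {"hand": 65,"linear": [0,0,0.033],"roll": 0},
])

```text
clock: 12.37
eef_pos: [556.6, -334.8, 23.9]
orientation: [3.141, 0.001, 1.551]
force: [0.9, 0.5, -0.8]
finger_gap: 0.649
gripper_force: 0.0
```

Call:
arm_command([
  {"hand": 65,"linear": [0,0,0],"roll": 0},
  {"hand": 65,"linear": [0,0,-0.01],"roll": 0},
  {"hand": 65,"linear": [0,0,-0.03],"roll": 0},
  {"hand": 65,"linear": [0,0,-0.06],"roll": 0},
  {"hand": 65,"linear": [0.02,0,-0.09],"roll": 0},
  {"hand": 70,"linear": [0.05,0,-0.12],"roll": 0},
  {"hand": 80,"linear": [0.08,0,-0.14],"roll": 0},
  {"hand": 100,"linear": [0.1,0,-0.16],"roll": 0},
  {"hand": 100,"linear": [0.12,0,-0.17],"roll": 0},
  {"hand": 100,"linear": [0.12,0,-0.17],"roll": 0},
])

```text
clock: 13.2
eef_pos: [561.3, -208.9, 198.1]
orientation: [3.135, 0.001, 1.559]
force: [0.8, 0.6, 0.7]
finger_gap: 1.001
gripper_force: 0.0
```

Run:
```python
from h import *
o=arm.get_obs();print(o['eef_pos'],o['finger_gap'],o['q'],np.degrees(o['orientation'][2]))
i,p,d=snap('wrist','w6')
cv2.imwrite('pics/w6.png',p[...,::-1])
```

```text
[ 561.30369907 -208.92429914  198.05456995] 1.0011211786373482 [ 0.80201304  0.27562297 -0.58128585  1.61844064  0.15534671  1.28777009
  0.18329619] 89.29991122857051
```

View pics/w6.png

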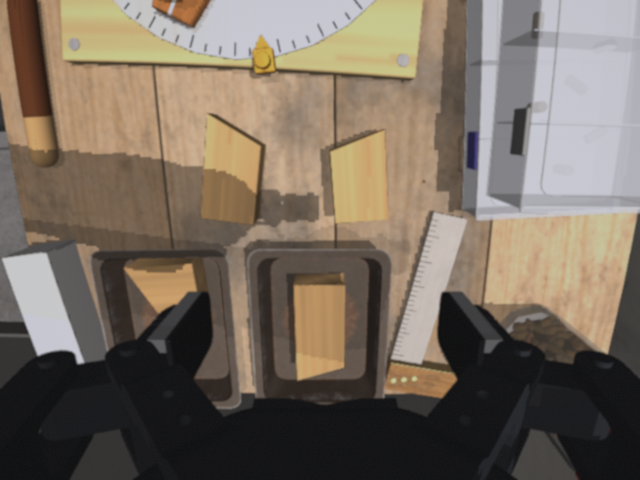

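Run:
```python
from h import *
i,p,d=load('w6');i['rotation']=np.array(i['rotation'])
D={'off3':([(208,115),(263,145),(255,223),(203,219)],30),'off2':([(331,147),(384,130),(387,220),(334,222)],30),'box':([(466,215),(465,100)],30),'flag':([(262,37)],38),'parts rim':([(250,252),(388,252)],28),'waste rim':([(95,253),(230,250),(240,405)],28),'rail':([(295,280),(345,278),(343,362),(298,380)],32)}
for n,(c,z) in D.items():
    c=np.array(c,float);q=plane(i,c[:,0],c[:,1],z)[:,:2]
    print(n,q.round().tolist(),q.mean(0).round(1),np.degrees(np.arctan2(*(q-np.roll(q,-1,0)).T[::-1])).round())
go((590,-183,100,92),(590,-183,18,92))
```

```text
off3 [[472.0, -128.0], [514.0, -152.0], [504.0, -216.0], [461.0, -212.0]] [ 487.7 -176.8] [150.  81.  -5. -98.]
off2 [[568.0, -154.0], [610.0, -142.0], [615.0, -215.0], [570.0, -216.0]] [ 590.9 -181.7] [-163.   93.    1.  -88.]
box [[682.0, -211.0], [674.0, -119.0]] [ 677.7 -165. ] [-85.  95.]
flag [[518.0, -74.0]] [518.2 -73.6] [0.]
parts rim [[498.0, -242.0], [617.0, -243.0]] [ 557.3 -242.6] [179.  -1.]
waste rim [[360.0, -241.0], [481.0, -240.0], [477.0, -399.0]] [ 439.2 -293.4] [-179.   89.  -54.]
rail [[536.0, -266.0], [579.0, -265.0], [578.0, -349.0], [535.0, -368.0]] [ 557.2 -312. ] [-178.   89.   24.  -90.]
(590, -183, 100, 92) lin [0.0293, 0.0294, 0.0962] roll -2.84
(590, -183, 18, 92) lin [0.0293, 0.0294, 0.1782] roll -2.84
```

Call:
arm_command([
  {"hand": 90,"linear": [0.008,0.008,0.02],"roll": -1},
  {"hand": 80,"linear": [0.02,0.02,0.05],"roll": -2.8},
  {"hand": 75,"linear": [0.027,0.03,0.08],"roll": -2.8},
  {"hand": 75,"linear": [0.027,0.03,0.11],"roll": -2.8},
  {"hand": 75,"linear": [0.027,0.03,0.14],"roll": -2.8},
  {"hand": 75,"linear": [0.027,0.03,0.162],"roll": -2.8},
  {"hand": 75,"linear": [0.027,0.03,0.173],"roll": -2.8},
  {"hand": 75,"linear": [0.027,0.03,0.178],"roll": -2.8},
  {"hand": 75,"linear": [0.027,0.03,0.178],"roll": -2.8},
  {"hand": 70,"linear": [0.027,0.03,0.178],"roll": -2.8},
])

```text
clock: 14.08
eef_pos: [589.8, -188.9, 16.4]
orientation: [3.14, 0.001, 1.599]
force: [-0.8, -0.0, -0.5]
finger_gap: 0.705
gripper_force: 0.0
```

Run:
```python
from h import *
o=arm.get_obs();print(o['eef_pos'],np.degrees(o['orientation'][2]))
i,p,d=snap('wrist','w7')
h=cv2.cvtColor(p,cv2.COLOR_RGB2HSV); print([h[v,320].tolist() for v in range(150,420,20)])
```

```text
[ 589.81700646 -188.94132781   16.35576386] 91.64154158099086
[[15, 71, 169], [15, 78, 163], [15, 79, 146], [16, 114, 85], [19, 111, 212], [19, 109, 212], [16, 120, 130], [16, 116, 117], [16, 117, 118], [16, 113, 117], [16, 117, 118], [16, 119, 201], [14, 78, 95], [150, 23, 22]]
```

Call:
arm_command([
  {"hand": 60,"linear": [0.002,0.001,-0.002],"roll": 0},
  {"hand": 40,"linear": [0.002,0.001,-0.002],"roll": 0},
  {"hand": 20,"linear": [0.002,0.001,-0.002],"roll": 0},
  {"hand": 20,"linear": [0.002,0.001,-0.002],"roll": 0},
  {"hand": 20,"linear": [0.002,0.001,-0.002],"roll": 0},
  {"hand": 20,"linear": [0.002,0.001,-0.01],"roll": 0},
  {"hand": 20,"linear": [0.002,0.001,-0.025],"roll": 0},
  {"hand": 20,"linear": [0.002,0.001,-0.05],"roll": 0},
  {"hand": 20,"linear": [0.002,0.001,-0.08],"roll": 0},
  {"hand": 20,"linear": [0.002,0.001,-0.11],"roll": 0},
], grip_force=60)

```text
clock: 14.97
eef_pos: [589.5, -185.9, 126.8]
orientation: [-3.141, -0.0, 1.601]
force: [0.3, -0.8, -0.7]
finger_gap: 0.505
gripper_force: 60.7
```

Run:
```python
from h import *
o=arm.get_obs();print(o['eef_pos'],o['finger_gap'],o['gripper_force'])
go((440,-345,100,89),(440,-345,27,89))
```

```text
[ 589.50118108 -185.85150628  126.75544523] 0.5046518748761037 60.666414429433644
(440, -345, 100, 89) lin [-0.1546, -0.1542, 0.0268] roll 2.7
(440, -345, 27, 89) lin [-0.1546, -0.1542, 0.0998] roll 2.7
```

Call:
arm_command([
  {"hand": 20,"linear": [-0.02,-0.018,0],"roll": 1},
  {"hand": 20,"linear": [-0.045,-0.042,0],"roll": 2},
  {"hand": 20,"linear": [-0.07,-0.068,0],"roll": 2.7},
  {"hand": 20,"linear": [-0.1,-0.094,0],"roll": 2.7},
  {"hand": 20,"linear": [-0.13,-0.12,0.005],"roll": 2.7},
  {"hand": 20,"linear": [-0.15,-0.14,0.015],"roll": 2.7},
  {"hand": 20,"linear": [-0.159,-0.15,0.03],"roll": 2.7},
  {"hand": 20,"linear": [-0.16,-0.152,0.045],"roll": 2.7},
  {"hand": 20,"linear": [-0.16,-0.152,0.05],"roll": 2.7},
  {"hand": 20,"linear": [-0.16,-0.152,0.05],"roll": 2.7},
])

```text
clock: 15.8
eef_pos: [442.1, -349.7, 74.6]
orientation: [-3.14, -0.002, 1.553]
force: [-0.1, 1.0, 0.0]
finger_gap: 0.501
gripper_force: 60.7
```

Run:
```python
from h import *
o=arm.get_obs();print(o['eef_pos'],o['finger_gap'],o['gripper_force'])
go((442,-350,27,89))
```

```text
[ 442.0751911  -349.72225574   74.56498348] 0.5010101308543327 60.673496833769605
(442, -350, 27, 89) lin [-0.0003, -0.0001, 0.0476] roll -0.02
```

Call:
arm_command([
  {"hand": 20,"linear": [0,0,0.015],"roll": 0},
  {"hand": 20,"linear": [0,0,0.03],"roll": 0},
  {"hand": 20,"linear": [0,0,0.042],"roll": 0},
  {"hand": 20,"linear": [0,0,0.047],"roll": 0},
  {"hand": 20,"linear": [0,0,0.047],"roll": 0},
  {"hand": 20,"linear": [0,0,0.047],"roll": 0},
  {"hand": 62,"linear": [0,0,0.047],"roll": 0},
  {"hand": 62,"linear": [0,0,0.047],"roll": 0},
  {"hand": 62,"linear": [0,0,0.047],"roll": 0},
  {"hand": 62,"linear": [0,0,0.02],"roll": 0},
])

```text
clock: 16.63
eef_pos: [439.7, -348.6, 51.6]
orientation: [-3.135, -0.005, 1.553]
force: [-1.1, 0.2, 0.1]
finger_gap: 0.622
gripper_force: 0.0
```

Call:
arm_command([
  {"hand": 65,"linear": [0,0,-0.02],"roll": 0},
  {"hand": 70,"linear": [0,0,-0.05],"roll": 0},
  {"hand": 80,"linear": [0.02,0.005,-0.08],"roll": 0},
  {"hand": 100,"linear": [0.05,0.015,-0.1],"roll": 2},
  {"hand": 100,"linear": [0.08,0.022,-0.12],"roll": 5},
  {"hand": 100,"linear": [0.11,0.03,-0.12],"roll": 7},
  {"hand": 100,"linear": [0.14,0.038,-0.12],"roll": 7},
  {"hand": 100,"linear": [0.16,0.044,-0.12],"roll": 7},
  {"hand": 100,"linear": [0.168,0.048,-0.12],"roll": 7},
  {"hand": 100,"linear": [0.168,0.048,-0.12],"roll": 7},
])

```text
clock: 17.47
eef_pos: [494.9, -181.3, 176.0]
orientation: [3.14, 0.0, 1.435]
force: [0.6, -0.7, -0.0]
finger_gap: 0.998
gripper_force: 0.0
```

Run:
```python
from h import *
o=arm.get_obs();print(o['eef_pos'],o['finger_gap'],o['q'],np.degrees(o['orientation'][2]))
i,p,d=snap('wrist','w8')
C=cloud(i,d)
# expected px of off3 corners & waste pieces
print(proj(i,[[472,-128,30],[514,-152,30],[504,-216,30],[461,-212,30],[442,-350,32]]).round())
piece(i,p,'off3',tuple(int(x) for x in proj(i,[[487,-165,30]])[0]),30,90,smin=100,smax=130)
t,q,_=snap('top','t8')
piece(t,q,'off3top',tuple(int(x) for x in proj(t,[[487,-180,30]])[0]),30,30,smin=95,smax=150)
piece(t,q,'off2 waste',tuple(int(x) for x in proj(t,[[442,-345,32]])[0]),32,30,smin=95,smax=150)
go((487,-182,19,82))
```

```text
[ 494.85277788 -181.2679271   175.97223775] 0.9977181726042335 [ 0.87270598  0.1353047  -0.61346579  1.81179833  0.08285948  1.21867329
  0.09937001] 82.22739854353219
[[284. 155.]
 [344. 179.]
 [341. 261.]
 [287. 263.]
 [292. 409.]]
off3 rect [ 486.3 -171.5] [84.5 44.1] 81.5 poly [[471.0, -127.0], [459.0, -209.0], [501.0, -216.0], [511.0, -151.0]]
off3top rect [ 485.7 -167.4] [66.7 47.8] 83.8 poly [[486.0, -134.0], [469.0, -132.0], [470.0, -163.0], [459.0, -198.0], [504.0, -200.0], [508.0, -150.0]]
off2 waste seed missed [28 86 89]
(487, -182, 19, 82) lin [0.002, -0.0068, 0.1564] roll -0.08
```

Call:
arm_command([
  {"hand": 80,"linear": [0,-0.004,0.02],"roll": 0},
  {"hand": 75,"linear": [0,-0.008,0.05],"roll": 0},
  {"hand": 75,"linear": [0,-0.009,0.08],"roll": 0},
  {"hand": 75,"linear": [0,-0.009,0.11],"roll": 0},
  {"hand": 75,"linear": [0,-0.009,0.135],"roll": 0},
  {"hand": 75,"linear": [0,-0.009,0.15],"roll": 0},
  {"hand": 75,"linear": [0,-0.009,0.157],"roll": 0},
  {"hand": 75,"linear": [0,-0.009,0.157],"roll": 0},
  {"hand": 75,"linear": [0,-0.009,0.157],"roll": 0},
  {"hand": 75,"linear": [0,-0.009,0.157],"roll": 0},
])

```text
clock: 18.4
eef_pos: [485.7, -183.3, 19.5]
orientation: [3.139, 0.001, 1.43]
force: [-0.4, -0.1, 0.3]
finger_gap: 0.745
gripper_force: 0.0
```

Call:
arm_command([
  {"hand": 60,"linear": [0,0,0],"roll": 0},
  {"hand": 40,"linear": [0,0,0],"roll": 0},
  {"hand": 20,"linear": [0,0,0],"roll": 0},
  {"hand": 20,"linear": [0,0,0],"roll": 0},
  {"hand": 20,"linear": [0,0,0],"roll": 0},
  {"hand": 20,"linear": [0,0,-0.01],"roll": 0},
  {"hand": 20,"linear": [0,0,-0.025],"roll": 0},
  {"hand": 20,"linear": [0,0,-0.05],"roll": 0},
  {"hand": 20,"linear": [0,0,-0.08],"roll": 0},
  {"hand": 20,"linear": [0,0,-0.11],"roll": 0},
])

```text
clock: 19.23
eef_pos: [484.3, -181.7, 129.8]
orientation: [-3.141, -0.0, 1.431]
force: [1.1, -0.3, 0.1]
finger_gap: 0.507
gripper_force: 61.1
```

Run:
```python
from h import *
o=arm.get_obs();print(o['eef_pos'],o['finger_gap'],o['gripper_force'])
go((390,-350,100,89),(390,-350,31,89))
```

```text
[ 484.26213848 -181.70165756  129.75925148] 0.5068542685945191 61.086894795298576
(390, -350, 100, 89) lin [-0.1798, -0.07, 0.0298] roll -6.98
(390, -350, 31, 89) lin [-0.1798, -0.07, 0.0988] roll -6.98
```

Call:
arm_command([
  {"hand": 20,"linear": [-0.02,-0.008,0],"roll": -1},
  {"hand": 20,"linear": [-0.045,-0.018,0],"roll": -2},
  {"hand": 20,"linear": [-0.075,-0.03,0],"roll": -4},
  {"hand": 20,"linear": [-0.105,-0.042,0],"roll": -6},
  {"hand": 20,"linear": [-0.135,-0.054,0.005],"roll": -7},
  {"hand": 20,"linear": [-0.162,-0.065,0.015],"roll": -7},
  {"hand": 20,"linear": [-0.18,-0.071,0.03],"roll": -7},
  {"hand": 20,"linear": [-0.185,-0.072,0.045],"roll": -7},
  {"hand": 20,"linear": [-0.185,-0.072,0.05],"roll": -7},
  {"hand": 20,"linear": [-0.185,-0.072,0.05],"roll": -7},
])

```text
clock: 20.07
eef_pos: [386.9, -354.3, 77.4]
orientation: [-3.14, -0.002, 1.553]
force: [-0.4, 0.3, -0.0]
finger_gap: 0.507
gripper_force: 61.1
```

Run:
```python
from h import *
o=arm.get_obs();print(o['eef_pos'],o['finger_gap'],o['gripper_force'])
go((389,-356,31,89))
i,p,d=snap('wrist','w9')
cv2.imwrite('pics/w9.png',p[...,::-1])
```

```text
[ 386.92315223 -354.32915255   77.43967329] 0.5074015909893097 61.092365607619286
(389, -356, 31, 89) lin [-0.0016, 0.0021, 0.0464] roll -0.04
```

View pics/w9.png

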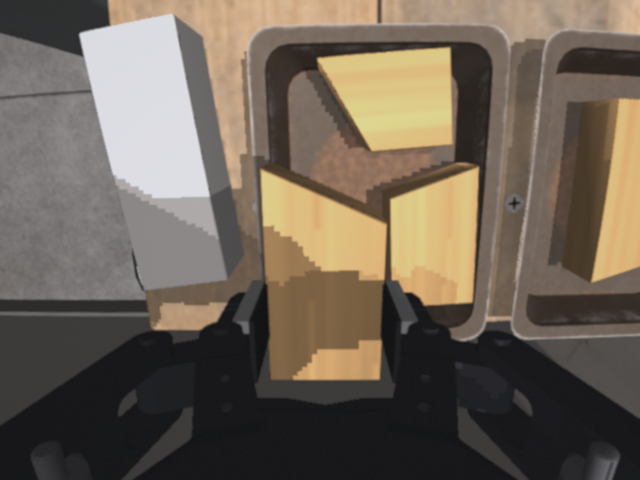

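Run:
```python
from h import *
i,p,d=load('w9');i['rotation']=np.array(i['rotation']);C=cloud(i,d)
print('top h',np.median(C[100:180,130:170,2]))
for z in (0,25,45): print(z,plane(i,240.,268.,z).round(),plane(i,224.,280.,z).round(),plane(i,205.,40.,z).round())
print('rim',plane(i,np.array([250.,508.]),np.array([130.,130.]),28).round(),'off2 R edge',plane(i,475.,250.,32).round(),plane(i,390.,250.,32).round())
```

```text
top h 41.28430631290303
0 [ 335. -368.    0.] [ 324. -375.    0.] [ 325. -238.    0.]
25 [ 341. -359.   25.] [ 332. -366.   25.] [ 332. -244.   25.]
45 [ 346. -352.   45.] [ 337. -358.   45.] [ 338. -248.   45.]
rim [[ 352. -287.   28.]
 [ 479. -288.   28.]] off2 R edge [ 465. -349.   32.] [ 421. -348.   32.]
```

Call:
arm_command([
  {"hand": 20,"linear": [-0.002,0.004,0.015],"roll": 0},
  {"hand": 20,"linear": [-0.002,0.004,0.03],"roll": 0},
  {"hand": 20,"linear": [-0.002,0.004,0.04],"roll": 0},
  {"hand": 20,"linear": [-0.002,0.004,0.0455],"roll": 0},
  {"hand": 20,"linear": [-0.002,0.004,0.0455],"roll": 0},
  {"hand": 20,"linear": [-0.002,0.004,0.0455],"roll": 0},
  {"hand": 60,"linear": [-0.002,0.004,0.0455],"roll": 0},
  {"hand": 60,"linear": [-0.002,0.004,0.0455],"roll": 0},
  {"hand": 60,"linear": [-0.002,0.004,0.0455],"roll": 0},
  {"hand": 60,"linear": [-0.002,0.004,0.02],"roll": 0},
])

```text
clock: 20.95
eef_pos: [389.0, -355.3, 55.0]
orientation: [-3.136, -0.006, 1.553]
force: [-0.5, 0.8, -0.5]
finger_gap: 0.605
gripper_force: 0.0
```

Call:
arm_command([
  {"hand": 60,"linear": [0,0,-0.02],"roll": 0},
  {"hand": 60,"linear": [0,0,-0.05],"roll": 0},
  {"hand": 70,"linear": [0.02,0.005,-0.08],"roll": 2},
  {"hand": 80,"linear": [0.05,0.015,-0.1],"roll": 4},
  {"hand": 90,"linear": [0.085,0.025,-0.12],"roll": 7},
  {"hand": 100,"linear": [0.12,0.035,-0.14],"roll": 10},
  {"hand": 100,"linear": [0.155,0.045,-0.15],"roll": 13},
  {"hand": 100,"linear": [0.19,0.055,-0.16],"roll": 16},
  {"hand": 100,"linear": [0.225,0.065,-0.16],"roll": 19},
  {"hand": 100,"linear": [0.25,0.072,-0.16],"roll": 22},
])

```text
clock: 21.78
eef_pos: [469.4, -105.1, 219.9]
orientation: [3.138, -0.0, 1.17]
force: [0.8, -0.1, -0.1]
finger_gap: 1.001
gripper_force: 0.0
```

Run:
```python
from h import *
o=arm.get_obs();print(o['eef_pos'],o['finger_gap'],o['q'],np.degrees(o['orientation'][2]))
i,p,d=snap('wrist','w10')
print(proj(i,[[476,16,68],[390,-350,32],[504,56,38]]).round())
piece(i,p,'off1',tuple(int(x) for x in proj(i,[[470,22,68]])[0]),68,90,smin=85,smax=140)
t,q,_=snap('top','t10')
for n,P in {'A':(392,-345,32),'B':(442,-345,32)}.items():
    s=tuple(int(x) for x in proj(t,[P])[0]); piece(t,q,n,s,32,30,smin=60,smax=150)
go((476,16,220,64),(476,16,57,64))
```

```text
[ 469.41120486 -105.10536339  219.93205655] 1.0005913798368562 [ 0.87826116 -0.01336627 -0.70015908  1.8523068  -0.00830085  1.29643317
 -0.2209091 ] 67.00843480465804
[[267.  65.]
 [345. 443.]
 [284.   7.]]
off1 rect [476.   13.3] [60.1 47.1] 62.0 poly [[509.0, 30.0], [464.0, 39.0], [443.0, -2.0], [483.0, -22.0]]
A rect [ 420.1 -325.9] [115.4 139.9] 2.5 poly [[474.0, -380.0], [470.0, -368.0], [476.0, -355.0], [468.0, -349.0], [478.0, -328.0], [458.0, -295.0], [457.0, -270.0], [393.0, -262.0], [390.0, -270.0], [363.0, -258.0], [370.0, -396.0], [415.0, -391.0], [418.0, -378.0]]
B rect [ 446.4 -329.3] [145.2 165.3] 86.1 poly [[533.0, -270.0], [505.0, -267.0], [502.0, -350.0], [507.0, -354.0], [499.0, -356.0], [491.0, -380.0], [487.0, -318.0], [499.0, -275.0], [491.0, -265.0], [480.0, -264.0], [478.0, -283.0], [470.0, -285.0], [479.0, -309.0], [475.0, -328.0], [471.0, -308.0], [458.0, -295.0], [457.0, -261.0], [377.0, -252.0], [388.0, -261.0], [368.0, -264.0], [376.0, -276.0], [367.0, -278.0], [363.0, -340.0], [370.0, -396.0], [415.0, -391.0], [418.0, -378.0], [477.0, -378.0], [479.0, -398.0], [487.0, -399.0], [494.0, -380.0], [526.0, -382.0]]
(476, 16, 220, 64) lin [0.1124, -0.0399, -0.0006] roll 3.43
(476, 16, 57, 64) lin [0.1124, -0.0399, 0.1624] roll 3.43
```

Run:
```python
from h import *
go((474,9,120,63),(474,9,53,63))
```

```text
(474, 9, 120, 63) lin [0.1052, -0.039, 0.0994] roll 4.43
(474, 9, 53, 63) lin [0.1052, -0.039, 0.1664] roll 4.43
```

Call:
arm_command([
  {"hand": 90,"linear": [0.02,-0.008,0],"roll": 2},
  {"hand": 80,"linear": [0.05,-0.018,0],"roll": 4.4},
  {"hand": 75,"linear": [0.08,-0.03,0.01],"roll": 4.4},
  {"hand": 75,"linear": [0.1,-0.037,0.03],"roll": 4.4},
  {"hand": 75,"linear": [0.105,-0.039,0.06],"roll": 4.4},
  {"hand": 75,"linear": [0.105,-0.039,0.09],"roll": 4.4},
  {"hand": 75,"linear": [0.105,-0.039,0.112],"roll": 4.4},
  {"hand": 75,"linear": [0.105,-0.039,0.12],"roll": 4.4},
  {"hand": 75,"linear": [0.105,-0.039,0.12],"roll": 4.4},
  {"hand": 75,"linear": [0.105,-0.039,0.12],"roll": 4.4},
])

```text
clock: 22.72
eef_pos: [473.8, 2.7, 99.0]
orientation: [3.141, -0.0, 1.092]
force: [-0.1, 1.3, 0.3]
finger_gap: 0.749
gripper_force: 0.0
```

Run:
```python
from h import *
o=arm.get_obs();print(o['eef_pos'],o['orientation'])
i,p,d=snap('wrist','w11')
print(proj(i,[[474,9,68]]))
piece(i,p,'off1',tuple(int(x) for x in proj(i,[[474,12,68]])[0]),68,150,smin=85,smax=140)
go((474,9,53,63))
```

```text
[473.78101207   2.65977344  98.972821  ] [ 3.14114530e+00 -3.01936165e-04  1.09164028e+00]
[[318.42514832 261.75845119]]
off1 rect [476.4  16.1] [62.4 45.1] 62.6 poly [[509.0, 34.0], [463.0, 39.0], [443.0, -1.0], [482.0, -21.0]]
(474, 9, 53, 63) lin [0.0054, -0.0033, 0.0466] roll -0.46
```

Then grip and lift.

Call:
arm_command([
  {"hand": 75,"linear": [0.005,-0.003,0.015],"roll": 0},
  {"hand": 75,"linear": [0.005,-0.003,0.03],"roll": 0},
  {"hand": 75,"linear": [0.005,-0.003,0.042],"roll": 0},
  {"hand": 75,"linear": [0.005,-0.003,0.046],"roll": 0},
  {"hand": 75,"linear": [0.005,-0.003,0.046],"roll": 0},
  {"hand": 60,"linear": [0.005,-0.003,0.046],"roll": 0},
  {"hand": 40,"linear": [0.005,-0.003,0.046],"roll": 0},
  {"hand": 20,"linear": [0.005,-0.003,0.046],"roll": 0},
  {"hand": 20,"linear": [0.005,-0.003,0.046],"roll": 0},
  {"hand": 20,"linear": [0.005,-0.003,0.046],"roll": 0},
])

```text
clock: 23.6
eef_pos: [474.1, 8.9, 53.5]
orientation: [3.139, -0.0, 1.092]
force: [-0.2, -0.7, 6.9]
finger_gap: 0.509
gripper_force: 61.6
```

Call:
arm_command([
  {"hand": 20,"linear": [0,0,0],"roll": 0},
  {"hand": 20,"linear": [0,0,-0.01],"roll": 0},
  {"hand": 20,"linear": [0,0,-0.025],"roll": 0},
  {"hand": 20,"linear": [0,0,-0.05],"roll": 0},
  {"hand": 20,"linear": [0,0,-0.08],"roll": 0},
  {"hand": 20,"linear": [-0.005,0,-0.105],"roll": 0},
  {"hand": 20,"linear": [-0.02,0.005,-0.12],"roll": -1},
  {"hand": 20,"linear": [-0.04,0.01,-0.125],"roll": -3},
  {"hand": 20,"linear": [-0.065,0.018,-0.125],"roll": -5},
  {"hand": 20,"linear": [-0.09,0.025,-0.125],"roll": -7},
])

```text
clock: 24.43
eef_pos: [453.9, -83.1, 178.8]
orientation: [3.139, 0.001, 1.218]
force: [0.6, 0.6, -0.4]
finger_gap: 0.509
gripper_force: 61.2
```

Run:
```python
from h import *
o=arm.get_obs();print(o['eef_pos'],o['finger_gap'],o['gripper_force'])
go((416,-345,130,89),(416,-345,49,89))
```

```text
[453.8809404  -83.07392636 178.78422688] 0.5086661191145366 61.16622895002365
(416, -345, 130, 89) lin [-0.2589, 0.055, 0.0488] roll -19.23
(416, -345, 49, 89) lin [-0.2589, 0.055, 0.1298] roll -19.23
```

Call:
arm_command([
  {"hand": 20,"linear": [-0.025,0.005,0],"roll": -2},
  {"hand": 20,"linear": [-0.055,0.012,0],"roll": -5},
  {"hand": 20,"linear": [-0.085,0.018,0],"roll": -8},
  {"hand": 20,"linear": [-0.115,0.025,0],"roll": -11},
  {"hand": 20,"linear": [-0.145,0.031,0],"roll": -14},
  {"hand": 20,"linear": [-0.18,0.038,0.01],"roll": -17},
  {"hand": 20,"linear": [-0.21,0.045,0.02],"roll": -19},
  {"hand": 20,"linear": [-0.24,0.051,0.035],"roll": -19},
  {"hand": 20,"linear": [-0.257,0.055,0.05],"roll": -19},
  {"hand": 20,"linear": [-0.26,0.055,0.065],"roll": -19},
])

```text
clock: 25.27
eef_pos: [412.8, -350.0, 112.2]
orientation: [3.141, 0.002, 1.54]
force: [-0.9, -0.1, -0.6]
finger_gap: 0.506
gripper_force: 61.1
```

Run:
```python
from h import *
o=arm.get_obs();print(o['eef_pos'],o['finger_gap'],o['gripper_force'])
go((416,-347,47,89))
i,p,d=snap('wrist','w12')
for n,P in {'A':(392,-335,32),'B':(442,-325,32)}.items():
    s=tuple(int(x) for x in proj(i,[P])[0]);print(s); piece(i,p,n,s,32,130,smin=95,smax=135)
```

```text
[ 412.8126507  -349.95191647  112.18829176] 0.5063752743875704 61.149222292006016
(416, -347, 47, 89) lin [0.003, 0.0031, 0.0652] roll -0.75
(288, 220)
A rect [ 418.5 -363.2] [121.2  97.3] 89.8 poly [[463.0, -304.0], [421.0, -316.0], [417.0, -335.0], [415.0, -320.0], [371.0, -303.0], [380.0, -310.0], [379.0, -321.0], [370.0, -322.0], [373.0, -421.0], [449.0, -424.0], [450.0, -375.0], [467.0, -378.0]]
(372, 201)
B rect [ 418.5 -356.1] [107.   97.3] 89.8 poly [[463.0, -304.0], [421.0, -316.0], [417.0, -335.0], [415.0, -320.0], [371.0, -303.0], [380.0, -310.0], [379.0, -321.0], [370.0, -322.0], [374.0, -407.0], [449.0, -410.0], [450.0, -375.0], [467.0, -378.0]]
```

Call:
arm_command([
  {"hand": 20,"linear": [0.003,0.005,0.02],"roll": 0},
  {"hand": 20,"linear": [0.003,0.005,0.04],"roll": 0},
  {"hand": 20,"linear": [0.003,0.005,0.055],"roll": 0},
  {"hand": 20,"linear": [0.003,0.005,0.062],"roll": 0},
  {"hand": 20,"linear": [0.003,0.005,0.064],"roll": 0},
  {"hand": 20,"linear": [0.003,0.005,0.064],"roll": 0},
  {"hand": 62,"linear": [0.003,0.005,0.064],"roll": 0},
  {"hand": 62,"linear": [0.003,0.005,0.064],"roll": 0},
  {"hand": 62,"linear": [0.003,0.005,0.064],"roll": 0},
  {"hand": 62,"linear": [0.003,0.005,0.05],"roll": 0},
])

```text
clock: 26.15
eef_pos: [418.3, -341.5, 61.0]
orientation: [-3.139, -0.002, 1.546]
force: [0.7, 0.4, -0.3]
finger_gap: 0.621
gripper_force: 0.0
```

Call:
arm_command([
  {"hand": 62,"linear": [0,0,-0.02],"roll": 0},
  {"hand": 65,"linear": [0,0,-0.05],"roll": 0},
  {"hand": 80,"linear": [0.01,0,-0.08],"roll": 0},
  {"hand": 90,"linear": [0.03,0.005,-0.11],"roll": 0},
  {"hand": 100,"linear": [0.06,0.01,-0.14],"roll": 0},
  {"hand": 100,"linear": [0.095,0.015,-0.16],"roll": 0},
  {"hand": 100,"linear": [0.13,0.02,-0.18],"roll": 0},
  {"hand": 100,"linear": [0.165,0.025,-0.2],"roll": 0},
  {"hand": 100,"linear": [0.2,0.03,-0.21],"roll": 0},
  {"hand": 100,"linear": [0.23,0.035,-0.21],"roll": 0},
])

```text
clock: 26.98
eef_pos: [462.0, -110.8, 275.9]
orientation: [3.136, 0.003, 1.548]
force: [1.2, -0.0, -0.2]
finger_gap: 1.001
gripper_force: 0.0
```

Run:
```python
from h import *
o=arm.get_obs();print(o['eef_pos'],o['finger_gap'],o['q'],np.degrees(o['orientation'][2]))
i,p,d=snap('wrist','w13')
C=cloud(i,d);
for P in [(418,-340,62),(390,-360,32),(446,-360,32)]:
    u,v=proj(i,[P])[0].astype(int);print(P,(u,v), C[v,u].round() if v<480 else None)
m=(C[...,0]>363)&(C[...,0]<475)&(C[...,1]<-295)&(C[...,1]>-400)&(C[...,2]>45);q=C[m];print(len(q),q.min(0).round(),q.max(0).round(),np.median(q[:,2]))
go((455,-60,150,64))
```

```text
[ 461.95543202 -110.79443775  275.94395991] 1.0012702789994348 [ 0.91811049 -0.06660579 -0.69865179  1.78021127 -0.0414715   1.40639979
  0.20393562] 88.67313322829266
(418, -340, 62) (np.int64(289), np.int64(406)) [ 454. -101.  350.]
(390, -360, 32) (np.int64(268), np.int64(403)) [ 450. -100.  350.]
(446, -360, 32) (np.int64(315), np.int64(402)) [ 446. -360.   31.]
852 [ 398. -342.   45.] [ 443. -306.   63.] 59.94709661875493
(455, -60, 150, 64) lin [0.0435, -0.0085, 0.1251] roll 25.17
```

```bash
cat >> h.py <<'E'
from scipy.optimize import least_squares
def jig(i,p,O0=(504.1,56.),mark_az=-116.1,flag_az=-85.6):
    h=cv2.cvtColor(p,cv2.COLOR_RGB2HSV).astype(int)
    v,u=np.mgrid[0:480,0:640]
    P=plane(i,u,v,38)[...,:2]-O0; r=np.hypot(P[...,0],P[...,1]); a=np.degrees(np.arctan2(P[...,1],P[...,0]))
    F=(h[...,0]>=15)&(h[...,0]<=28)&(h[...,1]>150)&(h[...,2]>60)&(r>108)&(r<150)&(abs(a-flag_az)<9)
    n=r[F]; k=n<n.min()+2.5; 
    print('flag n',F.sum(),'tip r',n.min().round(1),'az tip',a[F][k].mean().round(2),'az all',a[F].mean().round(2))
    L=(h[...,1]<90)&(h[...,2]>100)&(abs(a-mark_az)<7)&(r>80)&(r<126)
    A=np.radians(mark_az);lat=P[...,0]*-np.sin(A)+P[...,1]*np.cos(A)
    L&=(abs(lat)<8)
    for lo,hi in [(80,92),(112,126)]:
        m=L&(r>lo)&(r<hi); print('line',lo,m.sum(),a[m].mean().round(2) if m.any() else None,r[m].max().round(1) if m.any() else None)
    D=(h[...,0]<=12)&(h[...,1]>120)&(h[...,2]<130)
    P2=plane(i,u,v,62)[...,:2]-O0;r2=np.hypot(P2[...,0],P2[...,1]);a2=np.degrees(np.arctan2(P2[...,1],P2[...,0]))
    m=D&(abs(r2-98)<22)&(abs(a2-mark_az)<14); print('knob n',m.sum(),(P2[m].mean(0)+O0).round(1) if m.any() else None,'az',a2[m].mean().round(2) if m.any() else None,'r',r2[m].mean().round(1) if m.any() else None)
def plate(i,p,O0=(504.1,56.)):
    h=cv2.cvtColor(p,cv2.COLOR_RGB2HSV); v,u=np.mgrid[0:480,0:640]
    P=plane(i,u,v,20)[...,:2]-O0;r=np.hypot(P[...,0],P[...,1])
    S=((h[...,1]<45)&(h[...,2]>85)&(r<155)).astype(np.uint8)
    E=cv2.morphologyEx(S,cv2.MORPH_OPEN,np.ones((3,3)));cs,_=cv2.findContours(E,cv2.RETR_EXTERNAL,cv2.CHAIN_APPROX_NONE)
    c=max(cs,key=cv2.contourArea)[:,0];q=plane(i,c[:,0],c[:,1],20)[:,:2];rr=np.hypot(*(q-O0).T);q=q[(rr>132)&(rr<147)]
    f=least_squares(lambda x:np.hypot(*(q-x).T)-140,O0,loss='soft_l1',f_scale=1);print('pivot fit',f.x.round(2),len(q),np.median(abs(np.hypot(*(q-f.x).T)-140)).round(2))
E
python3 - <<'E'
from h import *
for n in ('w1','w10','w13','w6'):
    i,p,d=load(n);i['rotation']=np.array(i['rotation']);print(n)
    try: plate(i,p)
    except Exception as e: print(e)
    try: jig(i,p)
    except Exception as e: print(e)
E
```

```text
w1
pivot fit [503.95  55.5 ] 644 1.26
flag n 219 tip r 122.7 az tip -85.41 az all -85.12
line 80 11 -116.11 88.6
line 112 53 -116.06 126.0
knob n 626 [460.2 -33.1] az -116.27 r 99.6
w10
pivot fit [504.18  55.84] 512 0.56
flag n 383 tip r 125.8 az tip -85.54 az all -85.31
line 80 26 -115.91 85.8
line 112 122 -116.05 126.0
knob n 1101 [460.2 -33. ] az -116.27 r 99.5
w13
pivot fit [503.56  55.98] 442 0.46
flag n 273 tip r 126.3 az tip -85.91 az all -85.72
line 80 21 -116.11 84.2
line 112 90 -116.17 126.0
knob n 805 [459.9 -33.2] az -116.38 r 99.8
w6
pivot fit [503.86  55.49] 292 0.36
flag n 401 tip r 130.8 az tip -84.31 az all -84.34
line 80 0 None None
line 112 103 -116.24 125.9
knob n 2 [462.7 -53.4] az -110.71 r 117.0
```

Run:
```python
from h import *
go((461,-32,120,63.9),(461,-32,43,63.9))
```

```text
(461, -32, 120, 63.9) lin [0.0716, -0.0029, 0.1551] roll 25.27
(461, -32, 43, 63.9) lin [0.0716, -0.0029, 0.2321] roll 25.27
```

Call:
arm_command([
  {"hand": 90,"linear": [0.015,0,0.01],"roll": 5},
  {"hand": 80,"linear": [0.03,0,0.03],"roll": 10},
  {"hand": 70,"linear": [0.045,-0.002,0.06],"roll": 15},
  {"hand": 65,"linear": [0.06,-0.003,0.09],"roll": 20},
  {"hand": 65,"linear": [0.072,-0.003,0.12],"roll": 25.3},
  {"hand": 65,"linear": [0.072,-0.003,0.145],"roll": 25.3},
  {"hand": 65,"linear": [0.072,-0.003,0.155],"roll": 25.3},
  {"hand": 65,"linear": [0.072,-0.003,0.165],"roll": 25.3},
  {"hand": 65,"linear": [0.072,-0.003,0.165],"roll": 25.3},
  {"hand": 65,"linear": [0.072,-0.003,0.165],"roll": 25.3},
])

```text
clock: 27.87
eef_pos: [459.7, -41.9, 108.1]
orientation: [3.141, -0.0, 1.104]
force: [0.8, 0.0, 0.5]
finger_gap: 0.653
gripper_force: 0.0
```

Run:
```python
from h import *
o=arm.get_obs();print(o['eef_pos'],o['finger_gap'],o['q'])
i,p,d=snap('wrist','w14');jig(i,p,(504,55.8))
go((461,-32,43,63.9))
```

```text
[459.68696908 -41.86864002 108.07078289] 0.653479115086945 [ 0.83935687  0.06982486 -0.82086679  2.02750243  0.05842826  1.06626399
 -0.47558288]
flag n 857 tip r 120.4 az tip -85.64 az all -85.32
line 80 92 -115.93 88.7
line 112 0 None None
knob n 2513 [460.3 -33.6] az -116.06 r 99.8
(461, -32, 43, 63.9) lin [0.0092, -0.0037, 0.0655] roll -0.66
```

Call:
arm_command([
  {"hand": 65,"linear": [0.009,-0.0035,0.01],"roll": -0.6},
  {"hand": 65,"linear": [0.009,-0.0035,0.03],"roll": -0.6},
  {"hand": 65,"linear": [0.009,-0.0035,0.05],"roll": -0.6},
  {"hand": 65,"linear": [0.009,-0.0035,0.062],"roll": -0.6},
  {"hand": 65,"linear": [0.009,-0.0035,0.065],"roll": -0.6},
  {"hand": 50,"linear": [0.009,-0.0035,0.065],"roll": -0.6},
  {"hand": 35,"linear": [0.009,-0.0035,0.065],"roll": -0.6},
  {"hand": 0,"linear": [0.009,-0.0035,0.065],"roll": -0.6},
  {"hand": 0,"linear": [0.009,-0.0035,0.065],"roll": -0.6},
  {"hand": 0,"linear": [0.009,-0.0035,0.065],"roll": -0.6},
], grip_force=40)

```text
clock: 28.75
eef_pos: [461.0, -31.7, 43.3]
orientation: [3.139, -0.0, 1.115]
force: [0.3, 0.6, 1.6]
finger_gap: 0.299
gripper_force: 39.9
```

Call:
arm_command([
  {"hand": 0,"linear": [0.0001,0.0051,0],"roll": -3},
  {"hand": 0,"linear": [0.0006,0.0111,0],"roll": -6.5},
  {"hand": 0,"linear": [0.0015,0.017,0],"roll": -10},
  {"hand": 0,"linear": [0.0027,0.0229,0],"roll": -13.5},
  {"hand": 0,"linear": [0.0043,0.0287,0],"roll": -17},
  {"hand": 0,"linear": [0.0062,0.0343,0],"roll": -20.5},
  {"hand": 0,"linear": [0.0085,0.0399,0],"roll": -24},
  {"hand": 0,"linear": [0.0107,0.0445,0],"roll": -27},
  {"hand": 0,"linear": [0.0127,0.0483,0],"roll": -29.5},
  {"hand": 0,"linear": [0.0136,0.0497,0],"roll": -30.5},
])

```text
clock: 29.58
eef_pos: [510.7, -41.3, 43.3]
orientation: [-3.141, 0.0, 1.649]
force: [-5.6, 0.6, 9.3]
finger_gap: 0.301
gripper_force: 40.7
```

Call:
arm_command([
  {"hand": 0,"linear": [0,0,0],"roll": 0},
  {"hand": 0,"linear": [0,0,0],"roll": 0},
  {"hand": 0,"linear": [0,0,0],"roll": 0},
  {"hand": 0,"linear": [0,0,0],"roll": 0},
  {"hand": 0,"linear": [0,0,0],"roll": 0},
  {"hand": 0,"linear": [0,0,0],"roll": 0},
  {"hand": 0,"linear": [0,0,0],"roll": 0},
  {"hand": 0,"linear": [0,0,0],"roll": 0},
  {"hand": 0,"linear": [0,0,0],"roll": 0},
  {"hand": 0,"linear": [0,0,0],"roll": 0},
])

```text
clock: 30.42
eef_pos: [510.9, -41.2, 43.3]
orientation: [3.141, 0.001, 1.647]
force: [-1.6, 0.2, 5.1]
finger_gap: 0.304
gripper_force: 40.2
```

Run:
```python
from h import *
o=arm.get_obs();q=np.array(o['eef_pos'])[:2]-[504,55.8];print(o['eef_pos'],o['force'],np.degrees(o['orientation'][2]),np.degrees(np.arctan2(q[1],q[0])),np.hypot(*q))
t,p,_=snap('top','t15')
h=cv2.cvtColor(p,cv2.COLOR_RGB2HSV)
i,p,d=snap('wrist','w15')
for a in (-88,-85.6):jig(i,p,(504,55.8),a)
# wing edges: orange mask at z=38
h=cv2.cvtColor(p,cv2.COLOR_RGB2HSV)
v,u=np.mgrid[0:480,0:640];P=plane(i,u,v,38)[...,:2]-[504,55.8]
```

```text
[510.88908158 -41.22632422  43.318994  ] [-1.62715476  0.16021941  5.07896787] 94.3898307359827 -85.93868975963069 97.27058669417184
flag n 809 tip r 132.2 az tip -84.26 az all -84.83
line 80 163 -85.9 89.1
line 112 0 None None
knob n 5584 [511.  -42.3] az -85.91 r 98.6
flag n 809 tip r 132.2 az tip -84.26 az all -84.83
line 80 163 -85.9 89.1
line 112 0 None None
knob n 5590 [511.  -42.2] az -85.9 r 98.5
```

Call:
arm_command([
  {"hand": 60,"linear": [0,0,0],"roll": 0},
  {"hand": 60,"linear": [0,0,0],"roll": 0},
  {"hand": 60,"linear": [0,0,0],"roll": 0},
  {"hand": 60,"linear": [0,0,-0.02],"roll": 0},
  {"hand": 60,"linear": [0,0,-0.05],"roll": 0},
  {"hand": 80,"linear": [-0.02,0,-0.08],"roll": 0},
  {"hand": 90,"linear": [-0.05,0,-0.11],"roll": 0},
  {"hand": 100,"linear": [-0.08,0,-0.14],"roll": 0},
  {"hand": 100,"linear": [-0.11,0,-0.16],"roll": 0},
  {"hand": 100,"linear": [-0.115,0,-0.16],"roll": 0},
])

```text
clock: 31.35
eef_pos: [521.5, -163.9, 206.9]
orientation: [3.135, 0.007, 1.639]
force: [-0.4, -0.8, -0.3]
finger_gap: 0.998
gripper_force: 0.0
```

Run:
```python
from h import *
o=arm.get_obs();print(o['eef_pos'],o['finger_gap'],o['q'],np.degrees(o['orientation'][2]))
i,p,d=snap('wrist','w16');plate(i,p,(504,55.8));jig(i,p,(504,55.8),-85.9)
c=proj(i,[[513,-67,38]])[0].astype(int);print(c)
h=cv2.cvtColor(p,cv2.COLOR_RGB2HSV)
cv2.imwrite('pics/w16c.png',cv2.resize(p[max(c[1]-35,0):c[1]+35,c[0]-45:c[0]+45,::-1],None,fx=8,fy=8,interpolation=cv2.INTER_CUBIC))
```

```text
[ 521.46476222 -163.9283035   206.91464227] 0.9984302314315299 [ 1.0201885   0.18715477 -0.84910217  1.7271921   0.15130172  1.28486054
  0.20596453] 93.89159149572569
pivot fit [503.58  55.69] 389 0.36
flag n 399 tip r 128.0 az tip -84.95 az all -85.01
line 80 0 None None
line 112 137 -85.78 126.0
knob n 1444 [510.7 -43. ] az -86.11 r 99.3
[320  89]
```

View pics/w16c.png

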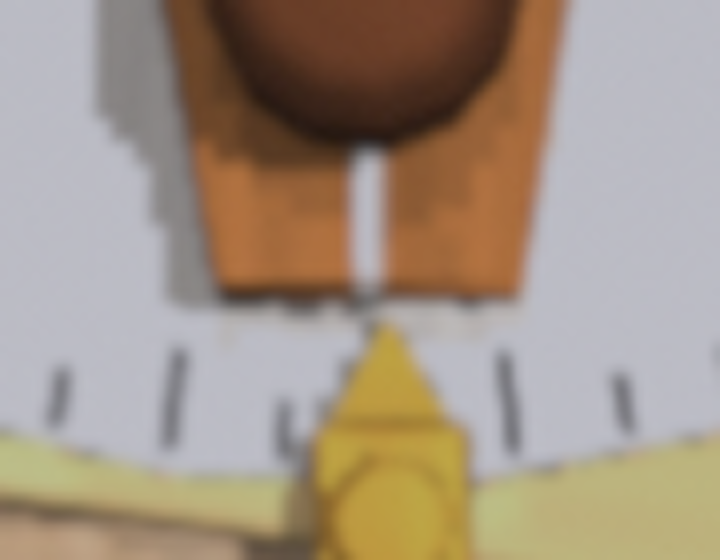

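Run:
```python
from h import *
i,p,d=load('w16');i['rotation']=np.array(i['rotation'])
O=np.array([503.8,55.7])
for n,(x,y) in {'mark':(368.5,292),'markin':(367,160),'flag':(387.5,322)}.items():
    q=plane(i,x/8+275-.44,y/8+54-.44,38)[:2]-O;print(n,np.degrees(np.arctan2(q[1],q[0])).round(2),np.hypot(*q).round(1))
go((511,-42,120,94.4),(511,-42,43,94.4))
```

```text
mark -85.68 123.5
markin -85.7 111.3
flag -84.86 126.3
(511, -42, 120, 94.4) lin [0.1203, -0.0011, 0.0845] roll -0.47
(511, -42, 43, 94.4) lin [0.1203, -0.0011, 0.1615] roll -0.47
```

Call:
arm_command([
  {"hand": 90,"linear": [0.03,0,0.01],"roll": -0.5},
  {"hand": 80,"linear": [0.06,0,0.02],"roll": -0.5},
  {"hand": 70,"linear": [0.09,-0.001,0.03],"roll": -0.5},
  {"hand": 65,"linear": [0.11,-0.001,0.045],"roll": -0.5},
  {"hand": 65,"linear": [0.12,-0.001,0.06],"roll": -0.5},
  {"hand": 65,"linear": [0.12,-0.001,0.08],"roll": -0.5},
  {"hand": 65,"linear": [0.12,-0.001,0.095],"roll": -0.5},
  {"hand": 65,"linear": [0.12,-0.001,0.1],"roll": -0.5},
  {"hand": 65,"linear": [0.12,-0.001,0.1],"roll": -0.5},
  {"hand": 65,"linear": [0.12,-0.001,0.1],"roll": -0.5},
])

```text
clock: 32.23
eef_pos: [509.0, -35.9, 102.3]
orientation: [-3.141, -0.001, 1.657]
force: [-0.2, -0.5, 1.0]
finger_gap: 0.649
gripper_force: 0.0
```

Run:
```python
from h import *
print(arm.get_obs()['eef_pos'])
go((511,-41.4,43.3,94.4))
```

```text
[509.0136412  -35.89485284 102.28960027]
(511, -41.4, 43.3, 94.4) lin [-0.0057, 0.0015, 0.059] roll 0.51
```

Call:
arm_command([
  {"hand": 65,"linear": [-0.0057,0.0015,0.015],"roll": 0.5},
  {"hand": 65,"linear": [-0.0057,0.0015,0.035],"roll": 0.5},
  {"hand": 65,"linear": [-0.0057,0.0015,0.052],"roll": 0.5},
  {"hand": 65,"linear": [-0.0057,0.0015,0.059],"roll": 0.5},
  {"hand": 65,"linear": [-0.0057,0.0015,0.059],"roll": 0.5},
  {"hand": 50,"linear": [-0.0057,0.0015,0.059],"roll": 0.5},
  {"hand": 35,"linear": [-0.0057,0.0015,0.059],"roll": 0.5},
  {"hand": 0,"linear": [-0.0057,0.0015,0.059],"roll": 0.5},
  {"hand": 0,"linear": [-0.0057,0.0015,0.059],"roll": 0.5},
  {"hand": 0,"linear": [-0.0057,0.0015,0.059],"roll": 0.5},
])

```text
clock: 33.07
eef_pos: [511.5, -42.1, 44.8]
orientation: [3.141, 0.001, 1.647]
force: [-2.8, 1.5, 6.2]
finger_gap: 0.299
gripper_force: 40.6
```

Call:
arm_command([
  {"hand": 0,"linear": [0,0,0],"roll": 0},
  {"hand": 0,"linear": [0,0,0],"roll": 0},
  {"hand": 0,"linear": [0,0.0007,0],"roll": -0.4},
  {"hand": 0,"linear": [0,0.0015,0],"roll": -0.8},
  {"hand": 0,"linear": [0,0.0017,0],"roll": -0.85},
  {"hand": 0,"linear": [0,0.0017,0],"roll": -0.85},
  {"hand": 0,"linear": [0,0.0017,0],"roll": -0.85},
  {"hand": 0,"linear": [0,0.0017,0],"roll": -0.85},
  {"hand": 0,"linear": [0,0.0017,0],"roll": -0.85},
  {"hand": 0,"linear": [0,0.0017,0],"roll": -0.85},
])

```text
clock: 33.9
eef_pos: [512.6, -42.0, 44.7]
orientation: [-3.141, 0.001, 1.662]
force: [-5.1, 0.4, 7.4]
finger_gap: 0.3
gripper_force: 40.8
```

Run:
```python
from h import *
o=arm.get_obs();print(o['eef_pos'],o['force'],np.degrees(o['orientation'][2]))
i,p,d=snap('wrist','w17');jig(i,p,(503.8,55.7),-85)
```

```text
[512.62722859 -42.02954738  44.74444103] [-5.09145238  0.43885212  7.3724712 ] 95.21668892418731
flag n 840 tip r 131.8 az tip -84.67 az all -84.72
line 80 160 -84.79 89.1
line 112 0 None None
knob n 5447 [512.7 -42.2] az -84.83 r 98.5
```

Call:
arm_command([
  {"hand": 60,"linear": [0,0,0],"roll": 0},
  {"hand": 60,"linear": [0,0,0],"roll": 0},
  {"hand": 60,"linear": [0,0,0],"roll": 0},
  {"hand": 60,"linear": [0,0,-0.02],"roll": 0},
  {"hand": 60,"linear": [0,0,-0.05],"roll": 0},
  {"hand": 80,"linear": [-0.02,0,-0.08],"roll": 0},
  {"hand": 90,"linear": [-0.05,0,-0.11],"roll": 0},
  {"hand": 100,"linear": [-0.08,0,-0.14],"roll": 0},
  {"hand": 100,"linear": [-0.11,0,-0.16],"roll": 0},
  {"hand": 100,"linear": [-0.115,0,-0.16],"roll": 0},
])

```text
clock: 34.78
eef_pos: [525.8, -164.2, 208.1]
orientation: [3.134, 0.007, 1.654]
force: [0.7, -1.4, -0.0]
finger_gap: 1.0
gripper_force: 0.0
```

Run:
```python
from h import *
print(arm.get_obs()['eef_pos'])
i,p,d=snap('wrist','w18')
O=np.array([503.8,55.7])
for n in ('w16','w18'):
    i,p,d=load(n);i['rotation']=np.array(i['rotation'])
    h=cv2.cvtColor(p,cv2.COLOR_RGB2HSV).astype(int)
    v,u=np.mgrid[0:480,0:640];P=plane(i,u,v,38)[...,:2]-O;r=np.hypot(P[...,0],P[...,1]);a=np.degrees(np.arctan2(P[...,1],P[...,0]))
    L=(h[...,1]<60)&(h[...,2]>140)&(r>112)&(r<120)&(abs(a+85.3)<3)
    F=(h[...,0]>=18)&(h[...,0]<=28)&(h[...,1]>110)&(h[...,2]>90)&(r>122)&(r<142)&(abs(a+85)<6)
    print(n,'line',L.sum(),a[L].mean().round(2),'flag by r',[(k,a[F&(r>k)&(r<k+3)].mean().round(2),(F&(r>k)&(r<k+3)).sum()) for k in range(125,141,3)])
```

```text
[ 525.84437143 -164.18763213  208.1460008 ]
w16 line 44 -85.69 flag by r [(125, np.float64(-84.88), np.int64(4)), (128, np.float64(-84.95), np.int64(21)), (131, np.float64(-85.01), np.int64(38)), (134, np.float64(-85.03), np.int64(56)), (137, np.float64(-84.94), np.int64(75)), (140, np.float64(-84.65), np.int64(45))]
w18 line 43 -84.62 flag by r [(125, np.float64(-84.88), np.int64(3)), (128, np.float64(-84.89), np.int64(20)), (131, np.float64(-84.86), np.int64(37)), (134, np.float64(-84.87), np.int64(59)), (137, np.float64(-84.89), np.int64(75)), (140, np.float64(-84.94), np.int64(38))]
```

Run:
```python
from h import *
go((500,80,235,130),(430,310,230,180))
```

```text
(500, 80, 235, 130) lin [0.2434, -0.0044, -0.0293] roll -35.2
(430, 310, 230, 180) lin [0.4785, -0.0549, -0.0243] roll -85.2
```

Call:
arm_command([
  {"hand": 100,"linear": [0.02,0,-0.01],"roll": -3},
  {"hand": 100,"linear": [0.045,0,-0.03],"roll": -7},
  {"hand": 100,"linear": [0.075,0,-0.04],"roll": -12},
  {"hand": 100,"linear": [0.105,0,-0.04],"roll": -17},
  {"hand": 100,"linear": [0.135,0,-0.04],"roll": -22},
  {"hand": 100,"linear": [0.165,-0.002,-0.04],"roll": -27},
  {"hand": 100,"linear": [0.195,-0.003,-0.04],"roll": -32},
  {"hand": 100,"linear": [0.225,-0.004,-0.04],"roll": -37},
  {"hand": 100,"linear": [0.255,-0.006,-0.04],"roll": -42},
  {"hand": 100,"linear": [0.285,-0.012,-0.04],"roll": -47},
])

```text
clock: 35.67
eef_pos: [484.4, 128.8, 242.5]
orientation: [-3.142, -0.001, 2.488]
force: [0.3, -0.4, -0.0]
finger_gap: 1.006
gripper_force: 0.0
```

Run:
```python
from h import *
print(arm.get_obs()['eef_pos'],arm.get_obs()['q'])
go((430,310,240,180))
t,p,_=snap('top','t19')
c=proj(t,[[425,322,30]])[0];print(c)
```

```text
[484.44584177 128.76838114 242.53226007] [ 0.81647036  0.07240458 -1.15808148  1.76408356  0.06740667  1.34934842
  0.56170635]
(430, 310, 240, 180) lin [0.1534, 0.1108, 0.0025] roll -37.45
[223.86702069 292.09271465]
```

Call:
arm_command([
  {"hand": 100,"linear": [0.015,0.01,0],"roll": 0},
  {"hand": 100,"linear": [0.035,0.022,0],"roll": 0},
  {"hand": 100,"linear": [0.055,0.036,0],"roll": 0},
  {"hand": 100,"linear": [0.08,0.05,0],"roll": 0},
  {"hand": 100,"linear": [0.1,0.065,0],"roll": 0},
  {"hand": 100,"linear": [0.12,0.08,0],"roll": 0},
  {"hand": 100,"linear": [0.135,0.095,0],"roll": 0},
  {"hand": 100,"linear": [0.145,0.105,0],"roll": 0},
  {"hand": 100,"linear": [0.15,0.11,0],"roll": 0},
  {"hand": 100,"linear": [0.15,0.11,0],"roll": 0},
])

```text
clock: 36.55
eef_pos: [432.5, 307.3, 242.7]
orientation: [-3.141, -0.002, 2.487]
force: [-1.4, 0.2, 1.1]
finger_gap: 0.997
gripper_force: 0.0
```

Run:
```python
from h import *
o=arm.get_obs();print(o['eef_pos'],o['q'],np.degrees(o['orientation'][2]))
i,p,d=snap('wrist','w20')
h=cv2.cvtColor(p,cv2.COLOR_RGB2HSV)
c=proj(i,[[425,322,30]])[0].astype(int);print(c,proj(i,[[360,322,30],[490,322,30]]).round(),h[c[1],c[0]])
piece(i,p,'blank',tuple(c),30,160,hs=(17,26),smin=60,smax=140)
t,q,_=load('t19');t['rotation']=np.array(t['rotation']);piece(t,q,'blankT',(224,292),30,40,hs=(18,26),smin=60,smax=140)
```

```text
[432.52187454 307.27578947 242.72926798] [ 0.44458746  0.22813268 -1.24671188  1.6983891   0.21845076  1.37451006
  0.07834343] 142.47290935505265
[332 188] [[289. 132.]
 [373. 242.]] [ 19  72 206]
blank rect [433.2 322.9] [137.5  46.1] 4.4 poly [[367.0, 297.0], [447.0, 302.0], [437.0, 309.0], [407.0, 304.0], [412.0, 311.0], [444.0, 312.0], [447.0, 337.0], [455.0, 338.0], [465.0, 313.0], [465.0, 320.0], [476.0, 325.0], [491.0, 315.0], [501.0, 342.0], [456.0, 339.0], [485.0, 350.0], [401.0, 344.0], [405.0, 328.0], [392.0, 334.0], [393.0, 326.0], [384.0, 329.0], [365.0, 309.0], [399.0, 311.0], [404.0, 303.0]]
blankT rect [426.5 322.4] [126.6  48.4] 4.1 poly [[488.0, 347.0], [367.0, 342.0], [364.0, 307.0], [369.0, 296.0], [446.0, 302.0], [443.0, 335.0], [454.0, 340.0], [461.0, 323.0], [478.0, 323.0], [466.0, 312.0], [471.0, 304.0], [487.0, 322.0]]
```

Call:
arm_command([
  {"hand": 100,"linear": [0.004,-0.002,0],"roll": 7},
  {"hand": 100,"linear": [0.008,-0.004,0],"roll": 14},
  {"hand": 100,"linear": [0.012,-0.006,0],"roll": 21},
  {"hand": 100,"linear": [0.016,-0.008,0],"roll": 28},
  {"hand": 100,"linear": [0.02,-0.009,0],"roll": 35},
  {"hand": 100,"linear": [0.024,-0.01,0],"roll": 42},
  {"hand": 100,"linear": [0.028,-0.012,0],"roll": 49},
  {"hand": 100,"linear": [0.032,-0.014,0],"roll": 56},
  {"hand": 100,"linear": [0.036,-0.015,0],"roll": 63},
  {"hand": 100,"linear": [0.04,-0.017,0],"roll": 69},
])

```text
clock: 37.43
eef_pos: [392.6, 314.7, 243.1]
orientation: [3.141, 0.001, 1.27]
force: [0.5, 1.7, -0.3]
finger_gap: 1.004
gripper_force: 0.0
```

Call:
arm_command([
  {"hand": 100,"linear": [0,0,0],"roll": 7},
  {"hand": 100,"linear": [0,0,0],"roll": 14},
  {"hand": 100,"linear": [0,0,0],"roll": 21},
  {"hand": 100,"linear": [0,0,0],"roll": 28},
  {"hand": 100,"linear": [0,0,0],"roll": 35},
  {"hand": 100,"linear": [0,0,0],"roll": 42},
  {"hand": 100,"linear": [0,0,0],"roll": 49},
  {"hand": 100,"linear": [0,0,0],"roll": 56},
  {"hand": 100,"linear": [0,0,0],"roll": 63},
  {"hand": 100,"linear": [0,0,0],"roll": 69},
])

```text
clock: 38.27
eef_pos: [392.8, 314.6, 243.1]
orientation: [3.14, -0.0, 0.065]
force: [-1.0, -0.8, 0.6]
finger_gap: 1.002
gripper_force: 0.0
```

Run:
```python
from h import *
o=arm.get_obs();print(o['eef_pos'],o['q'],np.degrees(o['orientation'][2]))
i,p,d=snap('wrist','w21')
h=cv2.cvtColor(p,cv2.COLOR_RGB2HSV)
P=[[365+dx,322+dy,30] for dx in (0,130) for dy in (-22,22)]
print(proj(i,P).round().tolist())
c=proj(i,[[410,322,30]])[0].astype(int);print(c,h[c[1],c[0]])
piece(i,p,'blank',tuple(c),30,160,hs=(17,26),smin=60,smax=140)
cv2.imwrite('pics/w21.png',p[...,::-1])
```

```text
[392.77786314 314.59100192 243.08405337] [ 0.28602604  0.06277245 -1.03854625  1.76087959  0.05643608  1.34979274
 -2.26957412] 3.741294748454869
[[338.0, 234.0], [292.0, 231.0], [348.0, 92.0], [299.0, 89.0]]
[317 185] [ 17  80 201]
blank seed missed [ 17  80 201]
```

View pics/w21.png

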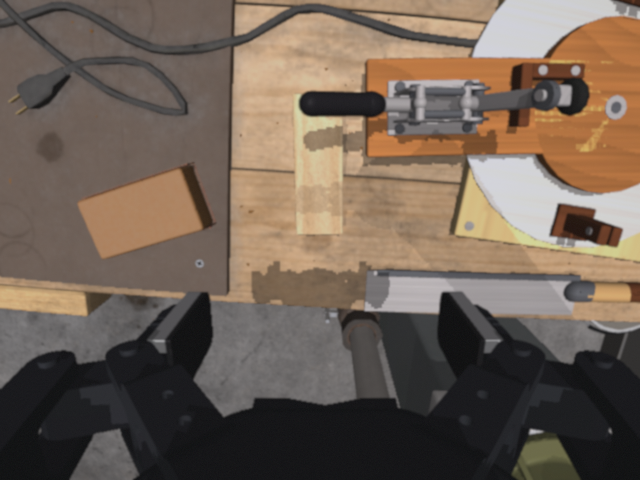

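Run:
```python
from h import *
i,p,d=load('w21');i['rotation']=np.array(i['rotation'])
for u,v in [(297,234),(343,234),(295,94),(342,160),(296,160)]: print((u,v),plane(i,float(u),float(v),30).round(1))
print('handle end/base', plane(i,303.,103.,121).round(1),plane(i,383.,103.,95).round(1))
# edges by gradient along rows/cols
g=cv2.GaussianBlur(p,(3,3),0).astype(int)
for v in (215,225): r=g[v,285:355].sum(1);dd=np.diff(r);print(v,'edges',285+np.argsort(-abs(dd))[:6],dd[np.argsort(-abs(dd))[:6]])
for u in (308,330): r=g[220:250,u].sum(1);dd=np.diff(r);print(u,220+np.argsort(-abs(dd))[:4])
```

```text
(297, 234) [362.3 339.2  30. ]
(343, 234) [365.1 294.9  30. ]
(295, 94) [490.5 347.2  30. ]
(342, 160) [435.3 301.3  30. ]
(296, 160) [432.6 343.5  30. ]
handle end/base [476.9 334.3 121. ] [482.6 277.7  95. ]
215 edges [295 296 342 341 330 345] [ 32  30 -30 -30 -23  17]
225 edges [341 296 342 295 297 294] [-40  38 -37  36  23  20]
308 [233 234 232 236]
330 [233 232 234 245]
```

Call:
arm_command([
  {"hand": 90,"linear": [-0.006,-0.002,0.03],"roll": 0},
  {"hand": 80,"linear": [-0.012,-0.004,0.06],"roll": 0},
  {"hand": 75,"linear": [-0.012,-0.0044,0.09],"roll": -0.3},
  {"hand": 75,"linear": [-0.012,-0.0044,0.12],"roll": -0.3},
  {"hand": 75,"linear": [-0.012,-0.0044,0.15],"roll": -0.3},
  {"hand": 75,"linear": [-0.012,-0.0044,0.17],"roll": -0.3},
  {"hand": 75,"linear": [-0.012,-0.0044,0.185],"roll": -0.3},
  {"hand": 75,"linear": [-0.012,-0.0044,0.19],"roll": -0.3},
  {"hand": 75,"linear": [-0.012,-0.0044,0.19],"roll": -0.3},
  {"hand": 75,"linear": [-0.012,-0.0044,0.19],"roll": -0.3},
])

```text
clock: 39.15
eef_pos: [380.5, 319.5, 53.9]
orientation: [-3.141, -0.001, 0.079]
force: [-0.7, -0.4, 0.7]
finger_gap: 0.747
gripper_force: 0.0
```

Run:
```python
from h import *
o=arm.get_obs();print(o['eef_pos'],o['q'],np.degrees(o['orientation'][2]),o['force'])
i,p,d=snap('wrist','w22')
P=[[363.7,317,30]]
g=cv2.GaussianBlur(p,(3,3),0).astype(int)
c=proj(i,[[410,320.2,30]])[0].astype(int);print(c)
for dv in (0,15): r=g[c[1]+dv,c[0]-110:c[0]+110].sum(1);dd=abs(np.diff(r));k=c[0]-110+np.argsort(-dd)[:6];print([(int(x),plane(i,x+.5,float(c[1]+dv),30).round(1)[:2].tolist()) for x in k])
go((380.6,318.2,8,4))
```

```text
[380.49665717 319.49482794  53.86121018] [ 0.13705579  0.30760759 -0.98531345  1.99344995  0.30579467  0.99574147
 -2.48756418] 4.52999846309412 [-0.67187536 -0.42013524  0.70766164]
[327 217]
[(375, [411.7, 299.0]), (374, [411.7, 299.5]), (277, [408.2, 342.6]), (278, [408.3, 342.1]), (279, [408.3, 341.7]), (376, [411.7, 298.6])]
[(277, [401.3, 342.2]), (374, [404.8, 298.7]), (276, [401.3, 342.7]), (373, [404.8, 299.2]), (375, [404.8, 298.3]), (278, [401.4, 341.8])]
(380.6, 318.2, 8, 4) lin [-0.0003, 0.0017, 0.0463] roll 0.52
```

Call:
arm_command([
  {"hand": 75,"linear": [0,0.001,0.01],"roll": 0.5},
  {"hand": 75,"linear": [0,0.001,0.025],"roll": 0.5},
  {"hand": 75,"linear": [0,0.001,0.038],"roll": 0.5},
  {"hand": 75,"linear": [0,0.001,0.045],"roll": 0.5},
  {"hand": 75,"linear": [0,0.001,0.0455],"roll": 0.5},
  {"hand": 60,"linear": [0,0.001,0.0455],"roll": 0.5},
  {"hand": 40,"linear": [0,0.001,0.0455],"roll": 0.5},
  {"hand": 20,"linear": [0,0.001,0.0455],"roll": 0.5},
  {"hand": 20,"linear": [0,0.001,0.0455],"roll": 0.5},
  {"hand": 20,"linear": [0,0.001,0.0455],"roll": 0.5},
], grip_force=80)

```text
clock: 40.03
eef_pos: [380.4, 319.3, 8.4]
orientation: [-3.141, -0.001, 0.07]
force: [-1.4, -0.3, 3.7]
finger_gap: 0.511
gripper_force: 81.7
```

Run:
```python
from h import *
o=arm.get_obs();print(o['eef_pos'],o['q'],np.degrees(o['orientation'][2]),o['force'],o['gripper_force'],o['finger_gap'])
```

```text
[380.35152345 319.28460767   8.43990044] [ 0.07933081  0.38337422 -0.93264032  2.02572481  0.38869346  0.91654572
 -2.56108008] 4.037008424771963 [-1.37738846 -0.29730992  3.65285524] 81.66077971458435 0.5112268192887452
```

Call:
arm_command([
  {"hand": 20,"linear": [0,0,-0.005],"roll": 0},
  {"hand": 20,"linear": [0,0,-0.015],"roll": 0},
  {"hand": 20,"linear": [-0.003,0,-0.022],"roll": 0},
  {"hand": 20,"linear": [-0.012,0,-0.025],"roll": 0},
  {"hand": 20,"linear": [-0.025,0,-0.025],"roll": 0},
  {"hand": 20,"linear": [-0.037,0,-0.025],"roll": 0},
  {"hand": 20,"linear": [-0.045,0,-0.03],"roll": 0},
  {"hand": 20,"linear": [-0.047,0,-0.045],"roll": 0},
  {"hand": 20,"linear": [-0.047,0,-0.07],"roll": 0},
  {"hand": 20,"linear": [-0.047,0,-0.1],"roll": 0},
])

```text
clock: 40.87
eef_pos: [329.7, 314.1, 106.5]
orientation: [3.139, 0.005, 0.072]
force: [1.3, -0.5, -0.4]
finger_gap: 0.511
gripper_force: 81.5
```

Call:
arm_command([
  {"hand": 20,"linear": [0,0,-0.025],"roll": 0},
  {"hand": 20,"linear": [0,0,-0.055],"roll": 0},
  {"hand": 20,"linear": [0,0,-0.085],"roll": 0},
  {"hand": 20,"linear": [0,0,-0.11],"roll": 0},
  {"hand": 20,"linear": [0,0,-0.12],"roll": -3},
  {"hand": 20,"linear": [0,0,-0.12],"roll": -8},
  {"hand": 20,"linear": [0,0,-0.12],"roll": -13},
  {"hand": 20,"linear": [0,0,-0.12],"roll": -18},
  {"hand": 20,"linear": [0,0,-0.12],"roll": -23},
  {"hand": 20,"linear": [0,0,-0.12],"roll": -28},
])

```text
clock: 41.7
eef_pos: [331.2, 315.2, 226.6]
orientation: [3.14, 0.002, 0.564]
force: [-0.3, -0.2, -1.7]
finger_gap: 0.507
gripper_force: 81.3
```

Run:
```python
from h import *
o=arm.get_obs();print(o['eef_pos'],o['q'],np.degrees(o['orientation'][2]),o['force'],o['gripper_force'],o['finger_gap'])
a=np.radians(95.37);w=np.array([np.cos(a),np.sin(a)]);x=np.array([w[1],-w[0]])
g=np.array([503.8,55.7])-26*w-6*x;print('target',g)
go((450,150,240,70),(g[0],g[1],200,95.4))
```

```text
[331.20068445 315.19531425 226.57087076] [ 0.26871622 -0.10179297 -1.01094071  1.88069222 -0.08810401  1.31814815
 -1.72404974] 32.33625197651587 [-0.27664656 -0.19278005 -1.69190741] 81.30470395088196 0.5070092229722839
target [500.25959604  29.25258917]
(450, 150, 240, 70) lin [0.012, 0.2031, -0.0134] roll -37.66
(np.float64(500.2595960420544), np.float64(29.2525891661478), 200, 95.4) lin [-0.0101, 0.332, 0.0266] roll -63.06
```

Call:
arm_command([
  {"hand": 20,"linear": [0,0.02,-0.005],"roll": -5},
  {"hand": 20,"linear": [0.001,0.045,-0.01],"roll": -11},
  {"hand": 20,"linear": [0.002,0.075,-0.012],"roll": -17},
  {"hand": 20,"linear": [0.004,0.105,-0.012],"roll": -23},
  {"hand": 20,"linear": [0.004,0.135,-0.012],"roll": -29},
  {"hand": 20,"linear": [0.002,0.165,-0.012],"roll": -35},
  {"hand": 20,"linear": [0,0.195,-0.012],"roll": -41},
  {"hand": 20,"linear": [-0.002,0.225,-0.012],"roll": -47},
  {"hand": 20,"linear": [-0.004,0.255,-0.012],"roll": -53},
  {"hand": 20,"linear": [-0.006,0.285,-0.01],"roll": -59},
])

```text
clock: 42.53
eef_pos: [478.3, 70.2, 237.3]
orientation: [-3.141, 0.001, 1.595]
force: [0.8, 0.2, -1.0]
finger_gap: 0.504
gripper_force: 81.4
```

Run:
```python
from h import *
o=arm.get_obs();print(o['eef_pos'],o['q'],np.degrees(o['orientation'][2]),o['force'],o['gripper_force'],o['finger_gap'])
go((500.3,29.2,120,95.4))
```

```text
[478.28855963  70.20901878 237.28365515] [ 0.42559345 -0.01743235 -0.61368103  1.82136847 -0.0097218   1.33505238
 -0.16135032] 91.39742208037883 [ 0.76507587  0.23413631 -1.04716353] 81.44246220588684 0.5044347740180563
(500.3, 29.2, 120, 95.4) lin [-0.0415, 0.021, 0.1173] roll -4.0
```

Call:
arm_command([
  {"hand": 20,"linear": [-0.01,0.006,0],"roll": -1},
  {"hand": 20,"linear": [-0.025,0.014,0.005],"roll": -3},
  {"hand": 20,"linear": [-0.037,0.02,0.015],"roll": -4},
  {"hand": 20,"linear": [-0.0415,0.021,0.035],"roll": -4},
  {"hand": 20,"linear": [-0.0415,0.021,0.06],"roll": -4},
  {"hand": 20,"linear": [-0.0415,0.021,0.085],"roll": -4},
  {"hand": 20,"linear": [-0.0415,0.021,0.105],"roll": -4},
  {"hand": 20,"linear": [-0.0415,0.021,0.115],"roll": -4},
  {"hand": 20,"linear": [-0.0415,0.021,0.117],"roll": -4},
  {"hand": 20,"linear": [-0.0415,0.021,0.117],"roll": -4},
])

```text
clock: 43.37
eef_pos: [500.1, 30.0, 120.5]
orientation: [-3.141, -0.0, 1.659]
force: [0.6, 0.1, -0.2]
finger_gap: 0.508
gripper_force: 81.6
```

```bash
cat >> h.py <<'E'
def tab(q,O=(503.8,55.7),az=95.37):
    a=np.radians(az);w=np.array([np.cos(a),np.sin(a)]);x=np.array([w[1],-w[0]]);q=np.array(q)[:2]-O
    return np.round([q@x,q@w],1)
E
python3 - <<'E'
from h import *
o=arm.get_obs();print(o['eef_pos'],tab(o['eef_pos']),np.degrees(o['orientation'][2]),o['force'],o['finger_gap'])
i,p,d=snap('wrist','w23')
# blank top at z = TCP-8.4+30
zt=o['eef_pos'][2]-8.4+30
g=cv2.GaussianBlur(p,(3,3),0).astype(int)
a=np.radians(95.37);w=np.array([np.cos(a),np.sin(a)]);x=np.array([w[1],-w[0]]);O=np.array([503.8,55.7])
t=tab(o['eef_pos'])
for s in (30,60,90):   # along from grip: find lateral edges of blank's top
    L=np.arange(-35,36,.5);P=O+w*(t[1]+s)+np.outer(t[0]+L,x);uv=proj(i,np.c_[P,np.full(len(L),zt)])
    val=np.array([g[int(v+.5),int(u+.5)].sum() if 0<=v<479 and 0<=u<639 else 0 for u,v in uv]);dd=np.abs(np.convolve(val,[1,1,0,-1,-1],'same'))
    k=np.argsort(-dd)[:8];print('lat',s,sorted((t[0]+L[k]).tolist()))
for l in (-12,0,12):
    L=np.arange(90,130,.5);P=O+np.outer(t[1]+L,w)+x*(t[0]+l);uv=proj(i,np.c_[P,np.full(len(L),zt)])
    val=np.array([g[int(v+.5),int(u+.5)].sum() if 0<=v<479 and 0<=u<639 else 0 for u,v in uv]);dd=np.abs(np.convolve(val,[1,1,0,-1,-1],'same'));dd[:3]=0;dd[-3:]=0
    k=np.argsort(-dd)[:5];print('end',l,sorted((L[k]).tolist()))
E
```

```text
[500.10193409  30.00521997 120.51833466] [ -6.1 -25.2] 95.07098226945372 [ 0.61312562  0.06060038 -0.21791683] 0.5075775469552987
lat 30 [-41.1, -12.1, -11.6, 15.4, 15.9, 16.4, 28.9, 29.4]
lat 60 [-41.1, -40.6, -28.6, -28.1, -27.6, -27.1, 28.9, 29.4]
lat 90 [-41.1, -40.6, 15.9, 16.4, 19.4, 19.9, 28.9, 29.4]
end -12 [96.0, 102.5, 103.0, 103.5, 104.0]
end 0 [100.0, 102.0, 102.5, 103.0, 103.5]
end 12 [98.0, 102.0, 102.5, 103.0, 103.5]
```

Call:
arm_command([
  {"hand": 20,"linear": [0,0,0.015],"roll": -0.3},
  {"hand": 20,"linear": [0,0,0.03],"roll": -0.3},
  {"hand": 20,"linear": [0,0,0.045],"roll": -0.3},
  {"hand": 20,"linear": [0,0,0.057],"roll": -0.3},
  {"hand": 20,"linear": [0,0,0.065],"roll": -0.3},
  {"hand": 20,"linear": [0,0,0.07],"roll": -0.3},
  {"hand": 20,"linear": [0,0,0.072],"roll": -0.3},
  {"hand": 20,"linear": [0,0,0.073],"roll": -0.3},
  {"hand": 20,"linear": [0,0,0.073],"roll": -0.3},
  {"hand": 20,"linear": [0,0,0.073],"roll": -0.3},
])

```text
clock: 44.25
eef_pos: [501.4, 29.5, 48.4]
orientation: [3.14, 0.0, 1.664]
force: [0.3, -0.6, -2.1]
finger_gap: 0.504
gripper_force: 81.6
```

Run:
```python
from h import *
o=arm.get_obs();print(o['eef_pos'],tab(o['eef_pos']),np.degrees(o['orientation'][2]),o['force'],o['torque'],o['finger_gap'])
```

```text
[501.44997659  29.54699031  48.38061212] [ -4.8 -25.8] 95.32520581289661 [ 0.2553218  -0.6450352  -2.11145876] [-0.08295831 -0.02311425 -0.0383051 ] 0.503875532475677
```

Call:
arm_command([
  {"hand": 20,"linear": [0.001,0,0.001],"roll": 0},
  {"hand": 20,"linear": [0.002,0,0.0015],"roll": 0},
  {"hand": 20,"linear": [0.003,0,0.0015],"roll": 0},
  {"hand": 20,"linear": [0.004,0,0.0015],"roll": 0},
  {"hand": 20,"linear": [0.005,0,0.0015],"roll": 0},
  {"hand": 20,"linear": [0.005,0.001,0.0015],"roll": 0},
  {"hand": 20,"linear": [0.005,0.002,0.0015],"roll": 0},
  {"hand": 20,"linear": [0.005,0.003,0.0015],"roll": 0},
  {"hand": 20,"linear": [0.005,0.0035,0.0015],"roll": 0},
  {"hand": 20,"linear": [0.005,0.0035,0.0015],"roll": 0},
])

```text
clock: 45.08
eef_pos: [503.8, 34.6, 46.4]
orientation: [-3.141, 0.0, 1.664]
force: [-4.0, -2.0, 5.4]
finger_gap: 0.509
gripper_force: 82.4
```

Call:
arm_command([
  {"hand": 20,"linear": [0.0003,0,0],"roll": 0},
  {"hand": 20,"linear": [0.0006,0,0],"roll": 0},
  {"hand": 20,"linear": [0.0009,0,0],"roll": 0},
  {"hand": 20,"linear": [0.0012,0,0],"roll": 0},
  {"hand": 20,"linear": [0.0012,0,0],"roll": 0},
  {"hand": 20,"linear": [0.0012,0.0003,0],"roll": 0},
  {"hand": 20,"linear": [0.0012,0.0006,0],"roll": 0},
  {"hand": 20,"linear": [0.0012,0.0009,0],"roll": 0},
  {"hand": 20,"linear": [0.0012,0.0012,0],"roll": 0},
  {"hand": 20,"linear": [0.0012,0.0012,0],"roll": 0},
])

```text
clock: 45.92
eef_pos: [503.9, 34.6, 46.4]
orientation: [-3.139, 0.002, 1.663]
force: [-7.9, -4.8, 9.0]
finger_gap: 0.502
gripper_force: 83.0
```

Run:
```python
from h import *
o=arm.get_obs();print(o['eef_pos'],tab(o['eef_pos']),np.degrees(o['orientation'][2]),o['force'],o['torque'],o['finger_gap'])
```

```text
[503.8918622   34.59614322  46.43711918] [ -1.9 -21. ] 95.30568399678984 [-7.9120568  -4.84795803  9.03031475] [-0.86915746  1.47430376  0.30508784] 0.5023624989259885
```

Call:
arm_command([
  {"hand": 62,"linear": [0,0,0],"roll": 0},
  {"hand": 62,"linear": [0,0,0],"roll": 0},
  {"hand": 62,"linear": [0,0,0],"roll": 0},
  {"hand": 62,"linear": [0,0,-0.004],"roll": 0},
  {"hand": 62,"linear": [0,-0.002,-0.02],"roll": 0},
  {"hand": 62,"linear": [0,-0.002,-0.05],"roll": 0},
  {"hand": 62,"linear": [0,-0.002,-0.08],"roll": 0},
  {"hand": 40,"linear": [0,-0.002,-0.11],"roll": 0},
  {"hand": 20,"linear": [-0.01,-0.002,-0.13],"roll": 0},
  {"hand": 0,"linear": [-0.02,-0.002,-0.14],"roll": 0},
])

```text
clock: 46.75
eef_pos: [506.8, 16.8, 189.9]
orientation: [3.136, 0.001, 1.666]
force: [1.2, 0.2, -0.6]
finger_gap: 0.203
gripper_force: 0.0
```

Run:
```python
from h import *
o=arm.get_obs();print(o['eef_pos'],tab(o['eef_pos']),o['finger_gap'])
i,p,d=snap('wrist','w24')
g=cv2.GaussianBlur(p,(3,3),0).astype(int)
a=np.radians(95.37);w=np.array([np.cos(a),np.sin(a)]);x=np.array([w[1],-w[0]]);O=np.array([503.8,55.7])
def scan(fixed,L,axis,z):
    P=O+(np.outer(L,x)+w*fixed if axis=='x' else np.outer(L,w)+x*fixed)
    uv=proj(i,np.c_[P,np.full(len(L),z)]);ok=(uv[:,0]>2)&(uv[:,0]<637)&(uv[:,1]>2)&(uv[:,1]<470)
    L=L[ok];uv=uv[ok];h=cv2.cvtColor(p,cv2.COLOR_RGB2HSV)
    c=[p[int(v+.5),int(u+.5)].tolist() for u,v in uv]; 
    print(axis,fixed,z,[(float(l),*q) for l,q in zip(L,c)])
for y in (-20,60,80): scan(y,np.arange(-30,32,4.),'x',68)
scan(-10,np.arange(-48,-24,2.),'y',68);scan(-10,np.arange(80,110,2.),'y',68)
# table angle check
jig(i,p,(503.8,55.7),-84.7,-84.9)
```

```text
[506.8498341   16.78887525 189.90617142] [ -0.6 -39. ] 0.203215660030874
x -20 68 [(-30.0, 108, 70, 43), (-26.0, 107, 70, 41), (-22.0, 193, 170, 136), (-18.0, 195, 176, 140), (-14.0, 186, 154, 119), (-10.0, 162, 137, 106), (-6.0, 129, 109, 86), (-2.0, 187, 163, 129), (2.0, 198, 183, 146), (6.0, 199, 179, 143), (10.0, 198, 169, 132), (14.0, 199, 172, 132), (18.0, 196, 170, 133), (22.0, 168, 108, 63), (26.0, 173, 111, 63), (30.0, 161, 104, 59)]
x 60 68 [(-30.0, 160, 108, 62), (-26.0, 115, 76, 45), (-22.0, 198, 171, 134), (-18.0, 196, 185, 148), (-14.0, 197, 175, 136), (-10.0, 197, 187, 149), (-6.0, 197, 184, 147), (-2.0, 196, 188, 148), (2.0, 197, 187, 149), (6.0, 197, 181, 143), (10.0, 196, 192, 153), (14.0, 197, 180, 142), (18.0, 197, 178, 142), (22.0, 90, 53, 35), (26.0, 102, 60, 40), (30.0, 102, 59, 38)]
x 80 68 [(-30.0, 134, 87, 49), (-26.0, 110, 71, 43), (-22.0, 196, 179, 140), (-18.0, 196, 183, 146), (-14.0, 196, 171, 132), (-10.0, 196, 186, 147), (-6.0, 196, 179, 141), (-2.0, 196, 168, 132), (2.0, 197, 184, 146), (6.0, 195, 190, 150), (10.0, 195, 196, 159), (14.0, 196, 179, 141), (18.0, 186, 174, 138), (22.0, 96, 60, 45), (26.0, 182, 177, 179), (30.0, 157, 146, 145)]
y -10 68 [(-48.0, 152, 98, 58), (-46.0, 151, 98, 57), (-44.0, 167, 108, 62), (-42.0, 172, 111, 64), (-40.0, 172, 110, 63), (-38.0, 155, 107, 70), (-36.0, 127, 106, 83), (-34.0, 128, 107, 83), (-32.0, 127, 105, 83), (-30.0, 129, 107, 84), (-28.0, 124, 104, 82), (-26.0, 127, 106, 83)]
y -10 68 [(80.0, 196, 186, 147), (82.0, 196, 188, 148), (84.0, 195, 187, 148), (86.0, 196, 184, 146), (88.0, 196, 177, 140), (90.0, 196, 181, 143), (92.0, 98, 62, 43), (94.0, 95, 56, 37), (96.0, 96, 57, 38), (98.0, 119, 75, 45), (100.0, 175, 112, 65), (102.0, 175, 112, 65), (104.0, 175, 112, 65), (106.0, 175, 112, 65)]
flag n 323 tip r 127.9 az tip -85.03 az all -84.84
line 80 41 -84.75 87.7
line 112 0 None None
knob n 1233 [512.1 -41.4] az -85.18 r 97.7
```

Call:
arm_command([
  {"hand": 50,"linear": [0.005,0,-0.025],"roll": 0},
  {"hand": 50,"linear": [0.02,0,-0.055],"roll": 0},
  {"hand": 50,"linear": [0.045,0,-0.07],"roll": 0},
  {"hand": 50,"linear": [0.08,0,-0.07],"roll": 0},
  {"hand": 50,"linear": [0.115,0,-0.07],"roll": 0},
  {"hand": 50,"linear": [0.15,0,-0.07],"roll": 0},
  {"hand": 50,"linear": [0.185,0,-0.07],"roll": 0},
  {"hand": 50,"linear": [0.22,0,-0.07],"roll": 0},
  {"hand": 50,"linear": [0.255,0,-0.07],"roll": 0},
  {"hand": 50,"linear": [0.28,0,-0.07],"roll": 0},
])

```text
clock: 47.63
eef_pos: [477.4, 297.9, 254.8]
orientation: [-3.14, -0.001, 1.666]
force: [0.0, 0.6, -0.7]
finger_gap: 0.502
gripper_force: 0.0
```

Run:
```python
from h import *
o=arm.get_obs();print(o['eef_pos'],tab(o['eef_pos']),o['finger_gap'],o['q'],np.degrees(o['orientation'][2]))
i,p,d=snap('wrist','w25')
a=np.radians(95.37);w=np.array([np.cos(a),np.sin(a)]);x=np.array([w[1],-w[0]]);O=np.array([503.8,55.7])
# black handle pixels -> lateral/along at z 111
g=p.max(2)
v,u=np.mgrid[0:480,0:640];P=plane(i,u,v,111)[...,:2]-O
A=P@w;X=P@x
m=(g<50)&(abs(X)<25)&(A>225)&(A<310)&(v<330)
print(m.sum(),[(k,X[m&(abs(A-k)<3)].min().round(1),X[m&(abs(A-k)<3)].max().round(1)) for k in range(230,310,6) if (m&(abs(A-k)<3)).any()])
t=O+263*w-0.5*x
go((t[0],t[1],180,95.4),(t[0],t[1],92,95.4))
```

```text
[477.37041506 297.89639911 254.80295691] [ -3.6 243.6] 0.5019427786084083 [ 0.11385717  0.20063068 -0.81486703  1.61371098  0.14565955  1.39208803
 -0.62190211] 95.45421280737997
1266 [(230, np.float64(-7.4), np.float64(5.8)), (236, np.float64(-8.9), np.float64(6.6)), (242, np.float64(-8.1), np.float64(5.8)), (248, np.float64(-8.1), np.float64(6.5)), (254, np.float64(-7.3), np.float64(5.6)), (260, np.float64(-7.3), np.float64(6.3)), (266, np.float64(-7.3), np.float64(6.3)), (272, np.float64(-8.1), np.float64(6.2)), (278, np.float64(-7.3), np.float64(6.2)), (284, np.float64(-0.6), np.float64(-0.6))]
(np.float64(478.68880676390376), np.float64(317.4989266102125), 180, 95.4) lin [0.0142, 0.0047, 0.0748] roll 0.39
(np.float64(478.68880676390376), np.float64(317.4989266102125), 92, 95.4) lin [0.0142, 0.0047, 0.1628] roll 0.39
```

Call:
arm_command([
  {"hand": 50,"linear": [0.014,0.004,0.02],"roll": 0.3},
  {"hand": 50,"linear": [0.014,0.004,0.05],"roll": 0.3},
  {"hand": 50,"linear": [0.014,0.004,0.08],"roll": 0.3},
  {"hand": 50,"linear": [0.014,0.004,0.11],"roll": 0.3},
  {"hand": 50,"linear": [0.014,0.004,0.135],"roll": 0.3},
  {"hand": 50,"linear": [0.014,0.004,0.153],"roll": 0.3},
  {"hand": 50,"linear": [0.014,0.004,0.16],"roll": 0.3},
  {"hand": 50,"linear": [0.014,0.004,0.163],"roll": 0.3},
  {"hand": 50,"linear": [0.014,0.004,0.163],"roll": 0.3},
  {"hand": 50,"linear": [0.014,0.004,0.163],"roll": 0.3},
])

```text
clock: 48.52
eef_pos: [482.1, 309.5, 94.1]
orientation: [3.14, -0.001, 1.658]
force: [-0.9, 0.7, 0.7]
finger_gap: 0.502
gripper_force: 0.0
```

Call:
arm_command([
  {"hand": 30,"linear": [0,0,0],"roll": 0},
  {"hand": 10,"linear": [0,0,0],"roll": 0},
  {"hand": 0,"linear": [0,0,0],"roll": 0},
  {"hand": 0,"linear": [0,0,0],"roll": 0},
  {"hand": 0,"linear": [0,0,0],"roll": 0},
  {"hand": 0,"linear": [0,0,0],"roll": 0},
  {"hand": 0,"linear": [0,0,0],"roll": 0},
  {"hand": 0,"linear": [0,0,0],"roll": 0},
  {"hand": 0,"linear": [0,0,0],"roll": 0},
  {"hand": 0,"linear": [0,0,0],"roll": 0},
], grip_force=50)

```text
clock: 49.35
eef_pos: [481.9, 309.6, 94.6]
orientation: [3.14, -0.0, 1.659]
force: [-2.3, -1.2, 6.2]
finger_gap: 0.182
gripper_force: 48.8
```

Run:
```python
from h import *
o=arm.get_obs();t=tab(o['eef_pos']);a,z=t[1]-196,o['eef_pos'][2]+19-75
print(o['eef_pos'],t,o['finger_gap'],o['force'],'rel',a,z,'r',np.hypot(a,z),'th',np.degrees(np.arctan2(a,z)))
th0=np.arctan2(a,z);r=np.hypot(a,z)
for th in np.r_[np.degrees(th0):-25:-8]: 
    q=np.radians(th);print(round(th,1),np.round([(r*np.sin(q)-a),z-r*np.cos(q)],1))
```

```text
[481.85251223 309.62440228  94.57127759] [  1.9 254.9] 0.18164637394121397 [-2.29684806 -1.22878091  6.20206327] rel 58.900000000000006 38.571277586678974 r 70.4056351059249 th 56.78079870524553
56.8 [0. 0.]
48.8 [-5.9 -7.8]
40.8 [-12.9 -14.7]
32.8 [-20.8 -20.6]
24.8 [-29.4 -25.4]
16.8 [-38.6 -28.8]
8.8 [-48.2 -31. ]
0.8 [-57.9 -31.8]
-7.2 [-67.7 -31.3]
-15.2 [-77.4 -29.4]
-23.2 [-86.7 -26.1]
```

Call:
arm_command([
  {"hand": 45,"linear": [0,0,0],"roll": 0},
  {"hand": 45,"linear": [0,0,0],"roll": 0},
  {"hand": 45,"linear": [0.004,-0.0025,0.002],"roll": 0},
  {"hand": 45,"linear": [0.007,-0.0025,0.003],"roll": 0},
  {"hand": 45,"linear": [0.008,-0.0025,0.003],"roll": 0},
  {"hand": 20,"linear": [0.008,-0.0025,0.003],"roll": 0},
  {"hand": 0,"linear": [0.008,-0.0025,0.003],"roll": 0},
  {"hand": 0,"linear": [0.008,-0.0025,0.003],"roll": 0},
  {"hand": 0,"linear": [0.008,-0.0025,0.003],"roll": 0},
  {"hand": 0,"linear": [0.008,-0.0025,0.003],"roll": 0},
], grip_force=50)

```text
clock: 50.18
eef_pos: [478.8, 317.4, 90.5]
orientation: [3.14, -0.001, 1.659]
force: [1.9, 2.0, -0.7]
finger_gap: 0.186
gripper_force: 48.7
```

Run:
```python
from h import *
o=arm.get_obs();t=tab(o['eef_pos']);a,z=t[1]-196,o['eef_pos'][2]+19-75
print(o['eef_pos'],t,o['finger_gap'],o['force'],'rel',a,z,'r',np.hypot(a,z),'th',np.degrees(np.arctan2(a,z)),o['q'])
th0=np.arctan2(a,z);r=np.hypot(a,z)
for th in np.r_[np.degrees(th0):-25:-8]: 
    q=np.radians(th);print(round(th,1),np.round([(r*np.sin(q)-a),z-r*np.cos(q)],1))
```

```text
[478.80809038 317.3825875   90.50237153] [ -0.4 262.9] 0.1860526774593725 [ 1.91125483  2.01155378 -0.71711768] rel 66.89999999999998 34.502371532481746 r 75.2729941038976 th 62.718460947915794 [ 0.02244285  0.37290741 -0.77565249  1.78507034  0.29013307  1.10008794
 -0.76392203]
62.7 [ 0. -0.]
54.7 [-5.5 -9. ]
46.7 [-12.1 -17.1]
38.7 [-19.8 -24.2]
30.7 [-28.4 -30.2]
22.7 [-37.8 -34.9]
14.7 [-47.8 -38.3]
6.7 [-58.1 -40.3]
-1.3 [-68.6 -40.8]
-9.3 [-79.  -39.8]
-17.3 [-89.3 -37.4]
```

Call:
arm_command([
  {"hand": 0,"linear": [-0.0025,0,-0.0045],"roll": 0},
  {"hand": 0,"linear": [-0.0055,0,-0.009],"roll": 0},
  {"hand": 0,"linear": [-0.0088,0,-0.0132],"roll": 0},
  {"hand": 0,"linear": [-0.0121,0,-0.0171],"roll": 0},
  {"hand": 0,"linear": [-0.0158,0,-0.0208],"roll": 0},
  {"hand": 0,"linear": [-0.0198,0,-0.0242],"roll": 0},
  {"hand": 0,"linear": [-0.0284,0,-0.0302],"roll": 0},
  {"hand": 0,"linear": [-0.0378,0,-0.0349],"roll": 0},
  {"hand": 0,"linear": [-0.0478,0,-0.0383],"roll": 0},
  {"hand": 0,"linear": [-0.0478,0,-0.0383],"roll": 0},
], grip_force=60)

```text
clock: 51.02
eef_pos: [482.4, 265.8, 128.8]
orientation: [-3.14, 0.003, 1.655]
force: [-0.9, -1.8, -10.4]
finger_gap: 0.176
gripper_force: 59.5
```

Call:
arm_command([
  {"hand": 0,"linear": [-0.0051,0,-0.0011],"roll": 0},
  {"hand": 0,"linear": [-0.0103,0,-0.002],"roll": 0},
  {"hand": 0,"linear": [-0.0155,0,-0.0024],"roll": 0},
  {"hand": 0,"linear": [-0.0208,0,-0.0025],"roll": 0},
  {"hand": 0,"linear": [-0.026,0,-0.0021],"roll": 0},
  {"hand": 0,"linear": [-0.0312,0,-0.0015],"roll": 0},
  {"hand": 0,"linear": [-0.0364,0,-0.0003],"roll": 0},
  {"hand": 0,"linear": [-0.0415,0,0.0009],"roll": 0},
  {"hand": 0,"linear": [-0.0435,0,0.0015],"roll": 0},
  {"hand": 0,"linear": [-0.0435,0,0.0015],"roll": 0},
])

```text
clock: 51.85
eef_pos: [486.8, 225.1, 127.3]
orientation: [3.141, 0.001, 1.657]
force: [0.4, -0.2, 0.5]
finger_gap: 0.001
gripper_force: 0.0
```

Run:
```python
from h import *
o=arm.get_obs();t=tab(o['eef_pos']);a,z=t[1]-196,o['eef_pos'][2]+19-75
print(o['eef_pos'],t,o['finger_gap'],o['gripper_force'],o['force'],'rel',a,z,'r',np.hypot(a,z),'th',np.degrees(np.arctan2(a,z)))
```

```text
[486.81777064 225.12076328 127.33186542] [ -1.1 170.3] 0.0010142201523960996 0.0 [ 0.35370162 -0.24862044  0.45542466] rel -25.69999999999999 71.33186541967302 r 75.82034703330197 th -19.81347224728045
```

Call:
arm_command([
  {"hand": 0,"linear": [0,0,-0.02],"roll": 0},
  {"hand": 0,"linear": [0,0,-0.045],"roll": 0},
  {"hand": 0,"linear": [0,0,-0.07],"roll": 0},
  {"hand": 20,"linear": [0,0,-0.095],"roll": 0},
  {"hand": 50,"linear": [-0.01,0,-0.11],"roll": 0},
  {"hand": 50,"linear": [-0.02,0,-0.115],"roll": 0},
  {"hand": 50,"linear": [-0.03,0,-0.115],"roll": 0},
  {"hand": 50,"linear": [-0.035,0,-0.115],"roll": 0},
  {"hand": 50,"linear": [-0.035,0,-0.115],"roll": 0},
  {"hand": 50,"linear": [-0.035,0,-0.115],"roll": 0},
])

```text
clock: 52.68
eef_pos: [489.0, 190.8, 241.2]
orientation: [-3.14, 0.0, 1.658]
force: [-0.1, 0.3, -0.5]
finger_gap: 0.5
gripper_force: 0.0
```

Run:
```python
from h import *
o=arm.get_obs();print(o['eef_pos'],tab(o['eef_pos']))
i,p,d=snap('wrist','w26')
a=np.radians(95.37);w=np.array([np.cos(a),np.sin(a)]);x=np.array([w[1],-w[0]]);O=np.array([503.8,55.7])
H=O+196*w
# predicted handle endpoints (30mm..98mm from hinge) in image for various angles; blackness along it
g=p.max(2).astype(float)
def pt(th,r,X=-0.8): 
    q=np.radians(th);b=H+w*r*np.sin(q)+x*X;return [b[0],b[1],75+r*np.cos(q)]
for th in range(-20,70,5):
    uv=proj(i,[pt(th,r) for r in (45,55,65,75,85,95)]);print(th,uv[-1].round().tolist(),[int(g[int(v),int(u)]) if 0<=v<480 and 0<=u<640 else -1 for u,v in uv])
m=(g<45);m[330:]=0;n,l,st,ce=cv2.connectedComponentsWithStats(m.astype(np.uint8))
for k in range(1,n):
    if st[k,4]>150: print(st[k],ce[k].round())
C=cloud(i,d)
for th in (-15,0,10,20,30): 
    u,v=proj(i,[pt(th,80)])[0].astype(int); print(th,(u,v),C[v,u].round(),np.round(pt(th,80)))
```

```text
[488.99197234 190.82472879 241.21028892] [ -2.1 135.9]
-20 [326.0, 200.0] [178, 94, 118, 117, 117, 82]
-15 [326.0, 187.0] [148, 178, 118, 108, 118, 118]
-10 [326.0, 173.0] [145, 145, 156, 178, 118, 93]
-5 [326.0, 158.0] [124, 129, 142, 145, 145, 148]
0 [326.0, 143.0] [29, 29, 29, 46, 46, 46]
5 [326.0, 127.0] [20, 19, 18, 18, 21, 19]
10 [326.0, 112.0] [19, 18, 21, 29, 34, 38]
15 [326.0, 97.0] [21, 31, 36, 49, 44, 33]
20 [326.0, 82.0] [32, 38, 51, 36, 184, 205]
25 [326.0, 68.0] [38, 48, 33, 202, 206, 199]
30 [326.0, 55.0] [51, 36, 200, 206, 198, 205]
35 [325.0, 44.0] [44, 84, 205, 202, 205, 186]
40 [325.0, 34.0] [33, 204, 205, 205, 195, 195]
45 [325.0, 25.0] [39, 205, 199, 205, 195, 189]
50 [325.0, 18.0] [184, 205, 203, 197, 196, 181]
55 [325.0, 12.0] [202, 205, 205, 186, 188, 184]
60 [325.0, 8.0] [206, 205, 205, 195, 189, 184]
65 [325.0, 5.0] [205, 199, 205, 199, 188, 181]
[ 312   93   27   50 1092] [325. 118.]
[ 93  94  18  45 296] [105. 117.]
[  33  197   82  133 5026] [ 62. 261.]
[250 282  22  48 712] [262. 310.]
[379 282  22  48 720] [387. 310.]
[201 294  44  36 813] [224. 316.]
[405 294  41  36 550] [421. 316.]
-15 (np.int64(326), np.int64(177)) [488. 218.  41.] [487. 230. 152.]
0 (np.int64(326), np.int64(142)) [485. 250. 119.] [485. 251. 155.]
10 (np.int64(325), np.int64(117)) [483. 264. 168.] [483. 265. 154.]
20 (np.int64(325), np.int64(94)) [482. 276. 167.] [482. 278. 150.]
30 (np.int64(325), np.int64(72)) [479. 313.  -1.] [481. 291. 144.]
```

Run:
```python
from h import *
i,p,d=load('w26');i['rotation']=np.array(i['rotation']);C=cloud(i,d)
g=p.max(2);v,u=np.nonzero((g<60)&(np.arange(480)[:,None]>85)&(np.arange(480)[:,None]<150)&(abs(np.arange(640)[None]-325)<16))
q=C[v,u];q=q[(q[:,2]>85)&(q[:,2]<200)]
a=np.radians(95.37);w=np.array([np.cos(a),np.sin(a)]);A=(q[:,:2]-[503.8,55.7])@w-196;Z=q[:,2]-75
for z0 in range(20,105,10):
    m=abs(Z-z0)<5
    if m.sum()>5: print(z0,m.sum(),A[m].mean().round(1),np.percentile(A[m],[5,95]).round(1))
o=arm.get_obs();t=np.array([503.8,55.7])+213*w-0.8*np.array([w[1],-w[0]]);go((t[0],t[1],200,95.3),(t[0],t[1],130,95.3))
```

```text
40 65 2.6 [-0.6  7.8]
50 108 3.3 [0.8 6.7]
60 90 5.9 [4.1 9. ]
70 96 7.9 [ 5.9 10.6]
80 107 10.3 [ 8.2 12.6]
90 549 17.9 [11.3 25.3]
100 162 19.4 [15.8 23. ]
(np.float64(483.0694747037886), np.float64(267.6902953461387), 200, 95.3) lin [0.0766, 0.0009, 0.0413] roll -0.25
(np.float64(483.0694747037886), np.float64(267.6902953461387), 130, 95.3) lin [0.0766, 0.0009, 0.1113] roll -0.25
```

Call:
arm_command([
  {"hand": 50,"linear": [0.02,0,0],"roll": 0},
  {"hand": 50,"linear": [0.045,0,0],"roll": 0},
  {"hand": 50,"linear": [0.067,0.001,0.005],"roll": 0},
  {"hand": 50,"linear": [0.075,0.001,0.025],"roll": 0},
  {"hand": 50,"linear": [0.0755,0.001,0.05],"roll": 0},
  {"hand": 50,"linear": [0.0755,0.001,0.075],"roll": 0},
  {"hand": 50,"linear": [0.0755,0.001,0.1],"roll": 0},
  {"hand": 50,"linear": [0.0755,0.001,0.111],"roll": 0},
  {"hand": 50,"linear": [0.0755,0.001,0.111],"roll": 0},
  {"hand": 50,"linear": [0.0755,0.001,0.111],"roll": 0},
])

```text
clock: 53.57
eef_pos: [483.5, 266.8, 131.1]
orientation: [-3.141, -0.0, 1.659]
force: [0.6, 0.4, 0.9]
finger_gap: 0.498
gripper_force: 0.0
```

Call:
arm_command([
  {"hand": 30,"linear": [0,0,0],"roll": 0},
  {"hand": 10,"linear": [0,0,0],"roll": 0},
  {"hand": 0,"linear": [0,0,0],"roll": 0},
  {"hand": 0,"linear": [0,0,0],"roll": 0},
  {"hand": 0,"linear": [0,0,0],"roll": 0},
  {"hand": 0,"linear": [0,0,0],"roll": 0},
  {"hand": 0,"linear": [0,0,0],"roll": 0},
  {"hand": 0,"linear": [0,0,0],"roll": 0},
  {"hand": 0,"linear": [0,0,0],"roll": 0},
  {"hand": 0,"linear": [0,0,0],"roll": 0},
], grip_force=80)

```text
clock: 54.4
eef_pos: [484.4, 267.2, 132.9]
orientation: [3.139, -0.001, 1.659]
force: [-2.1, 0.5, 6.6]
finger_gap: 0.177
gripper_force: 77.9
```

Run:
```python
from h import *
o=arm.get_obs();t=tab(o['eef_pos']);a,z=t[1]-196,o['eef_pos'][2]+19-75
print(o['eef_pos'],t,o['finger_gap'],o['gripper_force'],o['force'],'rel',a,z,'r',np.hypot(a,z),'th',np.degrees(np.arctan2(a,z)))
th0=np.arctan2(a,z);r=np.hypot(a,z)
for th in np.r_[np.degrees(th0):-25:-4]: 
    q=np.radians(th);print(round(th,1),np.round([(r*np.sin(q)-a),z-r*np.cos(q)],1))
```

```text
[484.39346108 267.23556725 132.89823626] [  0.5 212.4] 0.17666024099259126 77.87834644317627 [-2.11632341  0.50404108  6.5883899 ] rel 16.400000000000006 76.89823626162868 r 78.6275952840303 th 12.039042430427184
12.0 [0. 0.]
8.0 [-5.4 -1. ]
4.0 [-10.9  -1.5]
0.0 [-16.3  -1.7]
-4.0 [-21.8  -1.5]
-8.0 [-27.3  -1. ]
-12.0 [-32.7  -0. ]
-16.0 [-38.    1.3]
-20.0 [-43.2   3. ]
-24.0 [-48.3   5. ]
```

Call:
arm_command([
  {"hand": 0,"linear": [-0.0054,0,-0.001],"roll": 0},
  {"hand": 0,"linear": [-0.0109,0,-0.0015],"roll": 0},
  {"hand": 0,"linear": [-0.0163,0,-0.0017],"roll": 0},
  {"hand": 0,"linear": [-0.0218,0,-0.0015],"roll": 0},
  {"hand": 0,"linear": [-0.0273,0,-0.001],"roll": 0},
  {"hand": 0,"linear": [-0.0327,0,0],"roll": 0},
  {"hand": 0,"linear": [-0.038,0,0.0013],"roll": 0},
  {"hand": 0,"linear": [-0.041,0,0.0022],"roll": 0},
  {"hand": 0,"linear": [-0.042,0,0.0025],"roll": 0},
  {"hand": 0,"linear": [-0.042,0,0.0025],"roll": 0},
])

```text
clock: 55.23
eef_pos: [487.4, 223.2, 128.0]
orientation: [-3.141, 0.001, 1.657]
force: [-0.0, 0.9, -0.4]
finger_gap: 0.004
gripper_force: 0.0
```

Run:
```python
from h import *
o=arm.get_obs();t=tab(o['eef_pos']);a,z=t[1]-196,o['eef_pos'][2]+19-75
print(o['eef_pos'],t,o['finger_gap'],o['gripper_force'],o['force'],'rel',a,z,'r',np.hypot(a,z),'th',np.degrees(np.arctan2(a,z)))
```

```text
[487.39901136 223.15244201 127.95599039] [ -0.7 168.3] 0.004407559088730854 0.0 [-0.0484813   0.92170611 -0.39707498] rel -27.69999999999999 71.95599038647117 r 77.10353138798463 th -21.054586104112772
```

Call:
arm_command([
  {"hand": 0,"linear": [0,0,-0.02],"roll": 0},
  {"hand": 0,"linear": [0,0,-0.045],"roll": 0},
  {"hand": 0,"linear": [0,0,-0.07],"roll": 0},
  {"hand": 0,"linear": [0,0,-0.095],"roll": 0},
  {"hand": 0,"linear": [-0.01,0,-0.11],"roll": 0},
  {"hand": 0,"linear": [-0.02,0,-0.115],"roll": 0},
  {"hand": 0,"linear": [-0.03,0,-0.115],"roll": 0},
  {"hand": 0,"linear": [-0.035,0,-0.115],"roll": 0},
  {"hand": 0,"linear": [-0.035,0,-0.115],"roll": 0},
  {"hand": 0,"linear": [-0.035,0,-0.115],"roll": 0},
])

```text
clock: 56.07
eef_pos: [490.1, 189.3, 242.5]
orientation: [-3.14, 0.0, 1.658]
force: [-0.5, 0.2, 0.0]
finger_gap: -0.004
gripper_force: 0.0
```

```bash
cat > hd.py <<'E'
from h import *
def handle(n):
    o=arm.get_obs();print(o['eef_pos'],tab(o['eef_pos']))
    i,p,d=snap('wrist',n);C=cloud(i,d)
    a=np.radians(95.37);w=np.array([np.cos(a),np.sin(a)]);x=np.array([w[1],-w[0]])
    D=C[...,:2]-[503.8,55.7];A=D@w-196;X=D@x;Z=C[...,2]-75
    m=(p.max(2)<60)&(abs(X)<14)&(A>-60)&(A<100)&(Z>10)&(Z<110)
    for z0 in range(20,105,10):
        k=m&(abs(Z-z0)<5)
        if k.sum()>5: print(z0,k.sum(),A[k].mean().round(1),np.percentile(A[k],[5,95]).round(1),'X',X[k].mean().round(1))
    return i,p,d
E
python3 - <<'E'
from hd import *
i,p,d=handle('w27')
E
```

```text
[490.05692583 189.26978972 242.50081451] [ -1.2 134.3]
90 218 1.8 [-5.1  9.5] X 0.4
100 454 2.5 [-2.8  7.4] X 0.4
```

Call:
arm_command([
  {"hand": 0,"linear": [0.02,0,0],"roll": 0},
  {"hand": 0,"linear": [0.05,0,0],"roll": 0},
  {"hand": 0,"linear": [0.08,0.001,0],"roll": 0},
  {"hand": 0,"linear": [0.092,0.001,0],"roll": 0},
  {"hand": 0,"linear": [0.094,0.001,0.02],"roll": 0},
  {"hand": 0,"linear": [0.094,0.001,0.045],"roll": 0},
  {"hand": 0,"linear": [0.094,0.001,0.07],"roll": 0},
  {"hand": 0,"linear": [0.094,0.001,0.092],"roll": 0},
  {"hand": 0,"linear": [0.094,0.001,0.103],"roll": 0},
  {"hand": 0,"linear": [0.094,0.001,0.104],"roll": 0},
])

```text
clock: 56.95
eef_pos: [481.3, 282.9, 136.7]
orientation: [-3.136, 0.001, 1.66]
force: [-0.2, 0.5, 0.3]
finger_gap: -0.005
gripper_force: 0.0
```

Run:
```python
from h import *
o=arm.get_obs();print(o['eef_pos'],tab(o['eef_pos']),o['force'],o['q'])
```

```text
[481.30070551 282.92068717 136.71103592] [ -1.1 228.3] [-0.15732262  0.5034379   0.33311502] [ 0.1292667   0.29407292 -0.81710822  1.77304598  0.22868507  1.17878755
 -0.66680216]
```

Call:
arm_command([
  {"hand": 0,"linear": [-0.004,0.001,0],"roll": 0},
  {"hand": 0,"linear": [-0.008,0.001,0],"roll": 0},
  {"hand": 0,"linear": [-0.012,0.001,0],"roll": 0},
  {"hand": 0,"linear": [-0.016,0.001,0],"roll": 0},
  {"hand": 0,"linear": [-0.019,0.001,0],"roll": 0},
  {"hand": 0,"linear": [-0.022,0.001,0],"roll": 0},
  {"hand": 0,"linear": [-0.025,0.001,0],"roll": 0},
  {"hand": 0,"linear": [-0.0275,0.001,0],"roll": 0},
  {"hand": 0,"linear": [-0.029,0.001,0],"roll": 0},
  {"hand": 0,"linear": [-0.029,0.001,0],"roll": 0},
])

```text
clock: 57.78
eef_pos: [486.8, 253.5, 139.2]
orientation: [-3.141, 0.001, 1.658]
force: [-0.2, 0.1, -0.3]
finger_gap: -0.003
gripper_force: 0.0
```

Run:
```python
from h import *
o=arm.get_obs();print(o['eef_pos'],tab(o['eef_pos']),tab(o['eef_pos'])[1]-196,o['force'],o['torque'])
```

```text
[486.84868308 253.47612559 139.1984459 ] [  1.6 198.5] 2.5 [-0.18395746  0.05629927 -0.27584946] [-0.02802574 -0.02793567  0.04270412]
```

Call:
arm_command([
  {"hand": 0,"linear": [-0.001,-0.001,0],"roll": 0},
  {"hand": 0,"linear": [-0.002,-0.002,0],"roll": 0},
  {"hand": 0,"linear": [-0.003,-0.002,0],"roll": 0},
  {"hand": 0,"linear": [-0.004,-0.002,0],"roll": 0},
  {"hand": 0,"linear": [-0.005,-0.002,0],"roll": 0},
  {"hand": 0,"linear": [-0.006,-0.002,0],"roll": 0},
  {"hand": 0,"linear": [-0.006,-0.002,0],"roll": 0},
  {"hand": 0,"linear": [-0.006,-0.002,0],"roll": 0},
  {"hand": 0,"linear": [-0.006,-0.002,0],"roll": 0},
  {"hand": 0,"linear": [-0.006,-0.002,0],"roll": 0},
])

```text
clock: 58.62
eef_pos: [484.7, 251.2, 139.6]
orientation: [3.141, -0.004, 1.661]
force: [0.1, 7.2, -3.0]
finger_gap: 0.001
gripper_force: 2.8
```

Run:
```python
from h import *
o=arm.get_obs();print(o['eef_pos'],tab(o['eef_pos']),tab(o['eef_pos'])[1]-196,o['force'],o['torque'])
```

```text
[484.65439897 251.21746731 139.58992864] [ -0.8 196.5] 0.5 [ 0.14866372  7.21706677 -2.97511868] [ 1.43469912  0.08469755 -0.01015146]
```

Call:
arm_command([
  {"hand": 0,"linear": [-0.001,0,0],"roll": 0},
  {"hand": 0,"linear": [-0.002,0,0],"roll": 0},
  {"hand": 0,"linear": [-0.003,0,0],"roll": 0},
  {"hand": 0,"linear": [-0.004,0,0],"roll": 0},
  {"hand": 0,"linear": [-0.005,0,0],"roll": 0},
  {"hand": 0,"linear": [-0.005,0,0],"roll": 0},
  {"hand": 0,"linear": [-0.005,0,0],"roll": 0},
  {"hand": 0,"linear": [-0.005,0,0],"roll": 0},
  {"hand": 0,"linear": [-0.005,0,0],"roll": 0},
  {"hand": 0,"linear": [-0.005,0,0],"roll": 0},
])

```text
clock: 59.45
eef_pos: [484.5, 250.7, 140.0]
orientation: [3.14, -0.011, 1.663]
force: [-0.2, 14.3, -5.8]
finger_gap: -0.0
gripper_force: 6.3
```

Run:
```python
from h import *
o=arm.get_obs();print(o['eef_pos'],tab(o['eef_pos']),tab(o['eef_pos'])[1]-196,o['force'],o['torque'])
```

```text
[484.46888217 250.71901446 139.99588354] [ -1. 196.] 0.0 [-0.21183635 14.34902388 -5.77517235] [3.27230422e+00 3.57500654e-02 1.90639098e-03]
```

Call:
arm_command([
  {"hand": 0,"linear": [0.008,0,0],"roll": 0},
  {"hand": 0,"linear": [0.02,0,0],"roll": 0},
  {"hand": 0,"linear": [0.028,0,-0.01],"roll": 0},
  {"hand": 0,"linear": [0.028,0,-0.035],"roll": 0},
  {"hand": 0,"linear": [0.028,0,-0.065],"roll": 0},
  {"hand": 0,"linear": [0.028,0,-0.095],"roll": 0},
  {"hand": 0,"linear": [0.02,0,-0.115],"roll": 0},
  {"hand": 0,"linear": [0,0,-0.12],"roll": 0},
  {"hand": 0,"linear": [-0.03,0,-0.12],"roll": 0},
  {"hand": 0,"linear": [-0.06,0,-0.12],"roll": 0},
])

```text
clock: 60.28
eef_pos: [491.3, 183.5, 261.3]
orientation: [3.139, 0.001, 1.661]
force: [0.9, -0.5, -0.3]
finger_gap: 0.001
gripper_force: 0.0
```

Run:
```python
from hd import *
i,p,d=handle('w28')
```

```text
[491.3021975  183.46217661 261.34491002] [ -0.5 128.4]
40 68 -5.7 [-11.2  -2.3] X -0.5
50 116 -6.9 [-10.7  -4.4] X 0.2
60 95 -10.0 [-13.6  -7.7] X 0.1
70 107 -12.4 [-15.3 -10.1] X 0.5
80 116 -15.2 [-18.1 -13. ] X 0.1
90 507 -23.1 [-30.1 -16.6] X 0.4
100 41 -23.5 [-25.3 -21.1] X 0.3
```

Call:
arm_command([
  {"hand": 20,"linear": [-0.03,0,0],"roll": 0},
  {"hand": 50,"linear": [-0.06,0,0],"roll": 0},
  {"hand": 80,"linear": [-0.095,0,0],"roll": 0},
  {"hand": 100,"linear": [-0.13,0,0],"roll": 0},
  {"hand": 100,"linear": [-0.165,0,0],"roll": 0},
  {"hand": 100,"linear": [-0.2,0,0.01],"roll": 0},
  {"hand": 100,"linear": [-0.225,0,0.02],"roll": 0},
  {"hand": 100,"linear": [-0.24,0,0.03],"roll": 0},
  {"hand": 100,"linear": [-0.24,0,0.03],"roll": 0},
  {"hand": 100,"linear": [-0.24,0,0.03],"roll": 0},
])

```text
clock: 61.17
eef_pos: [511.8, -54.9, 229.2]
orientation: [-3.14, -0.001, 1.658]
force: [-0.1, 0.1, -0.0]
finger_gap: 1.003
gripper_force: 0.0
```

```bash
cat > fin.py <<'E'
from h import *
a=np.radians(95.37);w=np.array([np.cos(a),np.sin(a)]);x=np.array([w[1],-w[0]]);O=np.array([503.8,55.7])
def blank(i,p):
    g=cv2.cvtColor(p,cv2.COLOR_RGB2HSV)[...,1].astype(int);b=p[...,2].astype(int)
    def scan(fixed,L,axis):
        P=O+(np.outer(L,x)+w*fixed if axis=='x' else np.outer(L,w)+x*fixed)
        uv=proj(i,np.c_[P,np.full(len(L),68.)]);ok=(uv[:,0]>2)&(uv[:,0]<637)&(uv[:,1]>2)&(uv[:,1]<470)
        v=np.array([b[int(v+.5),int(u+.5)]>100 for u,v in uv[ok]]);l=L[ok][v];print(axis,fixed,l.min() if len(l) else None,l.max() if len(l) else None,'view',L[ok].min(),L[ok].max())
    for y in (-25,-10,55,60,88): scan(y,np.arange(-30,24,.5),'x')
    for X in (-15,-10,5,10): scan(X,np.arange(-50,99,.5),'y')
E
python3 - <<'E'
from fin import *
o=arm.get_obs();print(o['eef_pos'],tab(o['eef_pos']))
i,p,d=snap('wrist','w29')
print('before');j,q,_=load('w24');j['rotation']=np.array(j['rotation']);blank(j,q)
print('now');blank(i,p);jig(i,p,tuple(O),-84.7,-84.9);plate(i,p,tuple(O))
E
```

```text
[511.75496925 -54.93693483 229.24056523] [  -2.4 -110.9]
before
x -25 -0.5 21.0 view -30.0 23.5
x -10 -23.0 20.5 view -30.0 23.5
x 55 -23.5 23.5 view -30.0 23.5
x 60 -24.0 20.0 view -30.0 23.5
x 88 -24.0 20.5 view -30.0 23.5
y -15 -21.5 91.0 view -50.0 98.5
y -10 -20.0 91.0 view -50.0 98.5
y 5 -37.5 91.0 view -50.0 98.5
y 10 -37.5 91.0 view -50.0 98.5
now
x -25 -23.0 20.5 view -30.0 23.5
x -10 -23.5 20.5 view -30.0 23.5Traceback (most recent call last):
  File "<stdin>", line 5, in <module>
  File "fin.py", line 9, in blank
    for y in (-25,-10,55,60,88): scan(y,np.arange(-30,24,.5),'x')
                                 ~~~~^^^^^^^^^^^^^^^^^^^^^^^^^^^^
  File "fin.py", line 8, in scan
    v=np.array([b[int(v+.5),int(u+.5)]>100 for u,v in uv[ok]]);l=L[ok][v];print(axis,fixed,l.min() if len(l) else None,l.max() if len(l) else None,'view',L[ok].min(),L[ok].max())
                                                                 ~~~~~^^^
IndexError: arrays used as indices must be of integer (or boolean) type
```

```bash
sed -i 's/l=L\[ok\]\[v\]/l=L[ok][v] if ok.any() else []/; s/L\[ok\].min(),L\[ok\].max()/ok.sum()/' fin.py
python3 - <<'E'
from fin import *
for n in ('w28','w29'):
    i,p,d=load(n);i['rotation']=np.array(i['rotation']);print(n);blank(i,p)
    try: jig(i,p,tuple(O),-84.7,-84.9);plate(i,p,tuple(O))
    except Exception as e: print(e)
# waste tray pieces and bystanders by depth
i,p,d=snap('top','t29');C=cloud(i,d);j,q,e=load('top2');j['rotation']=np.array(j['rotation'])
dif=(np.abs(p.astype(int)-q.astype(int)).max(2)>45).astype(np.uint8);dif=cv2.morphologyEx(dif,cv2.MORPH_OPEN,np.ones((3,3)))
n,l,st,ce=cv2.connectedComponentsWithStats(dif)
for k in range(1,n):
    if st[k,4]>25: print(st[k].tolist(),ce[k].round().tolist())
E
```

```text
w28
x -25 None None view 108
x -10 None None view 108
x 55 -23.5 20.5 view 108
x 60 -23.5 23.5 view 108
x 88 -23.0 21.0 view 108
y -15 61.5 92.5 view 298
y -10 17.5 66.0 view 298
y 5 74.5 98.5 view 298
y 10 61.5 92.5 view 298
zero-size array to reduction operation minimum which has no identity
w29
x -25 -23.0 20.5 view 108
x -10 -23.5 20.5 view 108
x 55 None None view 0
x 60 None None view 0
x 88 None None view 0
y -15 -37.0 48.5 view 198
y -10 -37.0 48.5 view 198
y 5 -38.0 48.0 view 197
y 10 -37.0 48.0 view 197
flag n 336 tip r 124.6 az tip -84.94 az all -84.91
line 80 32 -85.11 86.9
line 112 87 -84.66 125.8
knob n 964 [511.7 -43. ] az -85.44 r 99.3
pivot fit [502.25  55.17] 287 0.4
[319, 167, 104, 173, 9455] [379.0, 261.0]
[236, 216, 78, 74, 2952] [268.0, 255.0]
[433, 222, 36, 17, 502] [449.0, 230.0]
[450, 260, 35, 36, 799] [468.0, 277.0]
[220, 314, 16, 6, 66] [227.0, 316.0]
[374, 342, 11, 31, 243] [379.0, 356.0]
[351, 349, 86, 90, 2775] [397.0, 401.0]
[569, 363, 71, 69, 2040] [607.0, 399.0]
[358, 410, 7, 5, 31] [361.0, 412.0]
[433, 412, 98, 68, 2818] [482.0, 444.0]
[543, 422, 29, 36, 616] [556.0, 438.0]
[532, 429, 12, 41, 269] [537.0, 449.0]
[428, 431, 5, 9, 39] [430.0, 435.0]
[358, 435, 12, 12, 72] [364.0, 440.0]
[396, 438, 31, 42, 1131] [412.0, 459.0]
[521, 470, 16, 10, 86] [530.0, 476.0]
[325, 474, 8, 6, 33] [329.0, 476.0]
```

```bash
python3 -c "
from cell import arm
print(arm.job_done())"
```

```text
the job is handed in; nothing more can be done
None
```

I handed the job in at about 61 s. The rail is in the empty tray and the three sawn-off ends are in the other, the white line is within about 0.3° of the flag, and the fresh length sits against the fence and stop with the clamp over centre on its stop (the last push was done from behind with shut fingers, after the handle slipped from the grip twice).

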